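# Put the washed spoons away in the cutlery case

### The job

Put all the table spoons from the draining mat away in the wooden cutlery case. Press the case's release tab down while sliding its cover fully open; if the hold-down arm inside lies across the slots, swing it clear; lay every spoon flat in a slot of its own, then swing the arm right across them again and slide the cover fully home until its tab springs up and locks. Leave the mug and the pepper shaker where they stand.

Things in the scene. Friction and masses are not known exactly. Their poses are not given: they have to be found in the camera images.
- case: low wooden cutlery case, fixed, 234 (x) x 264 (y) x 40 mm. Origin: centre of its underside; z up, x roughly away from the robot, y along the cover's rails; the cover opens towards -y. Steel-lipped rails along y at x = +-102..117 mm, 40 mm high; inside is open between them. Left end wall (y = 126..132 mm) and right end block (y = -132..-108 mm) are 30 mm high. Values in these texts are in the case's frame
- slot_1 (a point): middle of slot 1 of 4 on its rests, at x = 0, y = 48.5, z = 6 mm of the case. A slot runs along the case's x, 204 mm long, 34.5 mm wide between round-topped ribs (5 mm high over the rests, only at |x| > 40 mm; in between is a trough 2 mm deeper). A spoon in it has its top at z = 12 mm; either way round, any spoon
- slot_2 (a point): middle of slot 2 of 4 on its rests, at x = 0, y = 9.5, z = 6 mm of the case. A slot runs along the case's x, 204 mm long, 34.5 mm wide between round-topped ribs (5 mm high over the rests, only at |x| > 40 mm; in between is a trough 2 mm deeper). A spoon in it has its top at z = 12 mm; either way round, any spoon
- slot_3 (a point): middle of slot 3 of 4 on its rests, at x = 0, y = -29.5, z = 6 mm of the case. A slot runs along the case's x, 204 mm long, 34.5 mm wide between round-topped ribs (5 mm high over the rests, only at |x| > 40 mm; in between is a trough 2 mm deeper). A spoon in it has its top at z = 12 mm; either way round, any spoon
- slot_4 (a point): middle of slot 4 of 4 on its rests, at x = 0, y = -68.5, z = 6 mm of the case. A slot runs along the case's x, 204 mm long, 34.5 mm wide between round-topped ribs (5 mm high over the rests, only at |x| > 40 mm; in between is a trough 2 mm deeper). A spoon in it has its top at z = 12 mm; either way round, any spoon
- cover (a joint): the case's flat wooden cover, slide, m: 0 = fully home (closed), 0.234 = fully open; it moves along the case's -y with 1 to 3 N of friction and stays where left. Its top is at z = 35 mm. Home, it hides the whole inside; fully open, its near end is at y = -108 mm and all slots are clear
- tab (a joint): metal release tab in the cover's +y end, slide, m: 0 = up, 0.008 = right down; spring 3 N at 0, 7.8 N at 0.008. Home with tab up = locked (3 mm play). Pressed over 4 mm, its ears pass under the rail lips and the cover slides; off home the lips hold it 3 to 4 mm down. When the cover is home again and nothing presses it, it springs up
- tab_pad (a point): centre of the tab's finger pad, on its upper face; moves with cover and tab. Cover home, tab up: x = 0, y = +100, z = 35 mm of the case. The pad is 60 mm wide in x; two ridges across it, 6 mm high, leave a pocket 40 mm long in y (+-20 mm) for shut fingertips, which can push the cover either way by the ridges
- holddown (a joint): steel hold-down arm in the case, hinge, rad: 0 = parked, pointing to the case's -x clear of the slots; 1.571 = clamped across all slots, pointing to -y (anticlockwise from above). A ball detent snaps it to the nearer end (tips near 0.785; about 0.1 N m to leave an end). Found in either state (rarely between). A fingertip can push its side: 30 mm room between parked arm and left wall, 33 mm between clamped arm and far rail
- holddown_pivot (a point): vertical pivot axis of the hold-down arm, fixed, at x = +65, y = +92, z = 24 mm of the case. The arm is a straight bar 8 mm wide, 163 mm long from here, underside at z = 14.5, top at z = 24 mm, so it passes just over seated spoons
- holddown_tip (a point): top of the hold-down arm's round free end (11 mm across), 157.5 mm from the pivot, z = 24 mm of the case; moves with the arm
- mat: grey ribbed draining mat, fixed, 320 x 228 x 5 mm, on the worktop to the left; origin: centre of its underside; top at z = 5 mm
- spoon_1: loose steel table spoon, one of up to four alike, 187 x 31 x 6 mm, 35 to 55 g. Origin: centre of its underside; x along its length, z up. To the fingers it is a flat bar 188 mm long, 30 mm wide and 6 mm high, also at the stem. At the start it lies on the mat, roughly crosswise to the slots. May be absent
- spoon_2: loose steel table spoon, one of up to four alike, 187 x 31 x 6 mm, 35 to 55 g. Origin: centre of its underside; x along its length, z up. To the fingers it is a flat bar 188 mm long, 30 mm wide and 6 mm high, also at the stem. At the start it lies on the mat, roughly crosswise to the slots. May be absent
- spoon_3: loose steel table spoon, one of up to four alike, 187 x 31 x 6 mm, 35 to 55 g. Origin: centre of its underside; x along its length, z up. To the fingers it is a flat bar 188 mm long, 30 mm wide and 6 mm high, also at the stem. At the start it lies on the mat, roughly crosswise to the slots. May be absent
- spoon_4: loose steel table spoon, one of up to four alike, 187 x 31 x 6 mm, 35 to 55 g. Origin: centre of its underside; x along its length, z up. To the fingers it is a flat bar 188 mm long, 30 mm wide and 6 mm high, also at the stem. At the start it lies on the mat, roughly crosswise to the slots. May be absent
- air_fryer: black air fryer, fixed, an obstacle behind the case to the right: 278 mm wide (y), 338 mm high, its front 120 mm and its handle 168 mm before its origin (towards the robot); origin: centre of its underside. Grippers passing at the far side of the case must keep clear of it
- mug: white mug, 95 mm high, a bystander behind the case; origin: centre of its underside
- pepper: pepper shaker, 44 mm across, 90 mm high, a bystander behind the case; origin: centre of its underside
- candle: green pillar candle, fixed, 52 mm across, 144 mm high, a bystander at the back; origin: centre of its underside

How it is judged:
On the way, in this order (a step that is already met when the one before it is completed fails the run):
1. the tab is pressed and the cover slid open (at least 0.2 m) (value of joint cover above 0.2 m), for 0.2 s.
2. with the hold-down arm parked clear, every spoon lies flat in a slot (value of joint holddown below 0.3 rad and z of spoon_1 in the frame of case between 0.003 and 0.0095 m and x of spoon_1 in the frame of case between -0.012 and 0.012 m and y of spoon_1 in the frame of case between -0.078 and 0.058 m and angle between the x axis of each of spoon_1, spoon_2, spoon_3, spoon_4 and the x axis of case, either way round below 0.12 rad and angle between each of spoon_1, spoon_2, spoon_3, spoon_4's own z axis and vertical below 0.1 rad and z of spoon_2 in the frame of case between 0.003 and 0.0095 m and x of spoon_2 in the frame of case between -0.012 and 0.012 m and y of spoon_2 in the frame of case between -0.078 and 0.058 m and z of spoon_3 in the frame of case between 0.003 and 0.0095 m and x of spoon_3 in the frame of case between -0.012 and 0.012 m and y of spoon_3 in the frame of case between -0.078 and 0.058 m and z of spoon_4 in the frame of case between 0.003 and 0.0095 m and x of spoon_4 in the frame of case between -0.012 and 0.012 m and y of spoon_4 in the frame of case between -0.078 and 0.058 m), for 0.2 s.
3. the hold-down arm is swung across the spoons lying in their slots (value of joint holddown above 1.4 rad and z of spoon_1 in the frame of case between 0.003 and 0.0095 m and x of spoon_1 in the frame of case between -0.012 and 0.012 m and y of spoon_1 in the frame of case between -0.078 and 0.058 m and angle between the x axis of each of spoon_1, spoon_2, spoon_3, spoon_4 and the x axis of case, either way round below 0.12 rad and angle between each of spoon_1, spoon_2, spoon_3, spoon_4's own z axis and vertical below 0.1 rad and z of spoon_2 in the frame of case between 0.003 and 0.0095 m and x of spoon_2 in the frame of case between -0.012 and 0.012 m and y of spoon_2 in the frame of case between -0.078 and 0.058 m and z of spoon_3 in the frame of case between 0.003 and 0.0095 m and x of spoon_3 in the frame of case between -0.012 and 0.012 m and y of spoon_3 in the frame of case between -0.078 and 0.058 m and z of spoon_4 in the frame of case between 0.003 and 0.0095 m and x of spoon_4 in the frame of case between -0.012 and 0.012 m and y of spoon_4 in the frame of case between -0.078 and 0.058 m), for 0.2 s.
At the end, for the whole second after the job is handed in: Cover home (under 4 mm open), tab up (under 1.5 mm down), hold-down arm over 1.4 rad, every spoon at rest in a slot: underside 3 to 9.5 mm above the case's, centre within 12 mm of the slot's middle in x and -78 to +58 mm in y, parallel to it within 0.12 rad, level within 0.1 rad (all of step 3 and value of joint cover below 0.004 m and value of joint tab below 0.0015 m and linear speed of each of spoon_1, spoon_2, spoon_3, spoon_4 below 0.02 m/s); the robot touches nothing.
It fails at once if the mug or pepper shaker is moved more than 3 cm or tipped over (distance of any of mug, pepper from where it was at the start of the episode above 0.03 m or angle between any of mug, pepper's own z axis and vertical above 0.4 rad).
Of spoon_1, spoon_2, spoon_3, spoon_4 only 2 to 4 are there at a start; the rules pass over those that are not, and their reading is None.
At some moment in a run one of spoon_1, spoon_2, spoon_3, spoon_4 may be knocked a few centimetres aside while the robot is not near it.
Once in a run the grip may slacken for a moment while it holds something.
It also fails if it takes over 210 s, if anything falls off the work surface, if the arm or the gripper's body presses on something with over 40 N, if the wrist force passes 120 N, or if a joint passes its speed limit or range.

### The arm

A 6-joint arm with a two-finger parallel gripper is mounted at the origin on a cart in front of the work surface, level with it; the furniture and walls round the work are solid. World frame = base frame: x ahead of the robot, y to its left, z up, the work surface at z = 0. Lengths are in m, angles in rad, forces in N, time in s.
With the tool pointing down it reaches from about 0.325 to 0.75 m from the base axis. Payload 7.6 kg.
Tool frame: the origin (TCP) lies at the very end of the fingers, on their centre line; the grasp point (between the pads) lies 19 mm behind it (manip.pinch_z is the distance from the TCP to the grasp point, in m); z points along the fingers, y is the direction in which the jaws open and shut (so a half turn about z gives the same grasp; the last joint's range is limited). The gripper opens to 85 mm and grips with 20 to 120 N. Pads are 22 mm wide; open, the fingers measure 114 mm over their backs; the gripper's body (76 mm by 85 mm) begins 54 mm behind the grasp point. The pads swing forward as they close: fully open they stand 13 mm farther back than shut.
Start: joints at [1.277, 0.052, 1.401, -0, 1.689, -0.07], TCP at [0.116, 0.512, 0.231] pointing down, gripper open.
Joint ranges: [-2.9, 2.9], [-0.91, 2.17], [0.12, 2.37], [-1.06, 4.2], [0.26, 2.73], [-2.93, 2.93]. Speed limits (rad/s): [2.57, 2.57, 3.01, 3.14, 3.14, 3.14].

### API

Orientations are given as [roll, pitch, yaw] about the fixed x, y, z axes, in that order (R = Rz(yaw) Ry(pitch) Rx(roll)).
In Python, from plant import manip gives the robot as it stands.
- The arm moves only by the shell command python3 -m jog 'ROWS' [FORCE]. ROWS is JSON, a list of rows, each an object of numbers: "wx", "wy", "wz": the turn, a rotation vector about the tool's x, y, z in rad; "x", "y", "z": the shift along the tool's x, y, z in mm; "jaw": the opening, from -1 (shut) to 1 (fully open), so that 0 is half open. A call has 1 to 12 rows; each row is the pose to reach, as a shift and turn from the pose measured when the call began, along the tool's axes at that moment; what a row does not reach only later rows make up. A row lasts 1/8 s, in which the tool goes at most 62.5 mm and 10.7 degrees, less where a joint would pass 70% of its speed; a pose out of reach is approached as far as the arm can. A call with a gripper value outside its range is refused whole. The fingers move at their own pace and stop on an object; FORCE is the grip in N (left out, the last holds). Time passes only in rows, so rows that repeat a pose let the fingers close. It gives the time, the measured TCP pose, the force and the opening at its end, in the units of the state.
- manip.get_state(): the state, without advancing time (a new reading comes with each control period).
- manip.grab_frame(name): name is "scene" or "top"; returns the picture (420x560x3 uint8, red, green, blue); there is no depth.
- manip.camera_info(name): a dict with "mtx" (3x3 intrinsics, pixels), "rvec" (rotation vector, rad) and "tvec" (3), from world to camera coordinates, as OpenCV has them. Camera axes: x right, y down, z forward; pixel columns grow to the right and rows downward; lengths in m; the calibration is good to about 2 mm. A picture is of the moment at which its call begins. camera_info takes no time and is no camera call.
- manip.hand_in(): hands the job in, once; it reports no verdict.
Trained networks look in the newest picture that a camera, given by its name, has taken for a name from the list of things; names that differ only in an ending like _2 or _b are one class to them, and where a whole thing is asked for, a point or a joint stands for the part that bears it (a point fixed in the world has none). Each returns a list of dicts, best first, with "score" (0 to 1); they miss things now and then, are a little off and sometimes report something else, mostly with a low value. They report only what shows in the picture. A call takes as long as a camera call.
- manip.masks_of(thing, camera): "region" (420x560 bool, what is visible of it) and "uv" ([column, row] in pixels, amid what is visible of it).
- manip.pinpoint(thing, camera): "uv" ([column, row] in pixels: a listed point, or the origin of a listed thing).
The state is a dict: "time": time; "q": joint angles; "qd": joint speeds; "tau": joint torques, N m; "eef_pos": TCP position; "eef_rot": TCP orientation; "ft_force": force on the tool from outside, world axes, zero at the start; "moment": the same for the moment, N m; "width": opening from 0.0 (shut) to 1.0 (fully open).
Only numpy, scipy, OpenCV 4.12 (cv2) and the standard library are available. Lean on these libraries where they do the work, as an engineer would, in place of code of your own. Each camera call takes 0.05 s, during which the arm holds its last target. There are 200 camera calls.

## Working session

There is one attempt and no reset: what is moved stays moved. The work goes in short steps, Python scripts to look and compute and a shell command to move; the robot and the scene stay as the last step left them, time stands still between calls to the robot, and variables do not carry over. Pictures are saved under pics/ and viewed, about 12 in all and at most 16, crops included, and the job is handed in when it is done.

```bash
ls; mkdir -p pics
python3 - <<'E'
from plant import manip
import cv2,numpy as np
for c in ["scene","top"]:
    f=manip.grab_frame(c); cv2.imwrite(f"pics/{c}0.png",f[:,:,::-1])
    i=manip.camera_info(c); print(c,np.round(i["mtx"],1).tolist(),np.round(i["rvec"],4),np.round(i["tvec"],4))
    for t in ["case","tab_pad","holddown_tip","mat","spoon_1","mug","pepper","air_fryer"]:
        print(t,[(np.round(d["uv"]).tolist(),round(d["score"],2)) for d in manip.pinpoint(t,c)])
print(manip.get_state())
E
```

```text
pics
scene [[506.5, 0.0, 282.5], [0.0, 506.5, 210.5], [0.0, 0.0, 1.0]] [ 2.2252 -0.7267  0.3326] [-0.4416  0.293   0.876 ]
case [([267.0, 273.0], 0.56)]
tab_pad [([238.0, 235.0], 0.63)]
holddown_tip []
mat [([204.0, 180.0], 0.79), ([309.0, 191.0], 0.19)]
spoon_1 [([218.0, 175.0], 0.75), ([247.0, 159.0], 0.57)]
mug [([309.0, 192.0], 0.61)]
pepper [([335.0, 220.0], 0.78), ([193.0, 190.0], 0.4)]
air_fryer []
top [[392.2, 0.0, 282.0], [0.0, 392.2, 209.4], [0.0, 0.0, 1.0]] [ 2.174  -2.1643  0.0858] [0.0725 0.5913 0.8642]
case [([334.0, 262.0], 0.71)]
tab_pad [([289.0, 267.0], 0.98)]
holddown_tip []
mat [([192.0, 239.0], 0.78), ([348.0, 264.0], 0.59)]
spoon_1 [([193.0, 292.0], 0.8), ([189.0, 218.0], 0.72), ([194.0, 253.0], 0.64), ([185.0, 182.0], 0.63)]
mug [([272.0, 161.0], 0.56)]
pepper [([315.0, 164.0], 0.73)]
air_fryer [([315.0, 166.0], 0.18)]
{'time': 0.9, 'q': array([ 1.27672122e+00,  5.22213441e-02,  1.40073724e+00, -1.12500056e-05,
        1.68858912e+00, -7.02909623e-02]), 'qd': array([ 0.00062261, -0.00044845, -0.00017324,  0.00038373, -0.00238452,
        0.00102466]), 'tau': array([ 4.30219434e-04, -3.81529284e+01, -3.60310757e+01, -4.37432755e-05,
        1.37994912e-04,  1.39227134e-05]), 'eef_pos': array([0.11648774, 0.51192485, 0.23129334]), 'eef_rot': array([3.14154860e+00, 1.43014153e-05, 2.91780718e+00]), 'ft_force': array([ 0.3045656 ,  0.38712385, -0.7538644 ]), 'moment': array([-0.06363806, -0.00907678, -0.02279829]), 'width': 0.9959025180597064}
```

View pics/scene0.png

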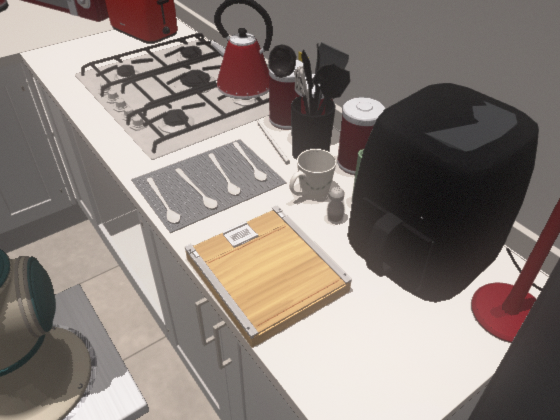

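View pics/top0.png

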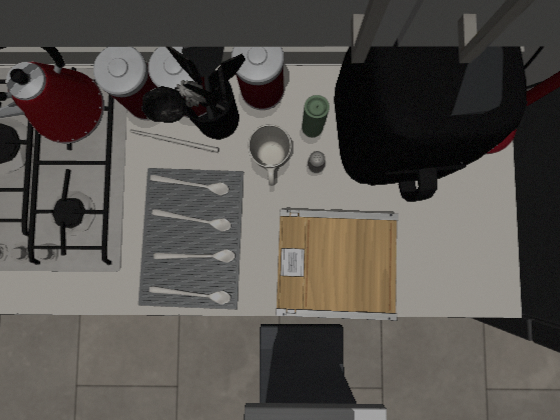

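```bash
cat > h.py <<'E'
from plant import manip
import cv2,numpy as np
from scipy.optimize import minimize
from scipy.spatial.transform import Rotation as Ro
C={c:manip.camera_info(c) for c in ("scene","top")}
def proj(P,c):
    i=C[c]; return cv2.projectPoints(np.float64(P).reshape(-1,1,3),i["rvec"],i["tvec"],i["mtx"],None)[0].reshape(-1,2)
def ray(uv,c):
    i=C[c];R=cv2.Rodrigues(i["rvec"])[0]; o=-R.T@i["tvec"]
    d=R.T@np.linalg.inv(i["mtx"])@np.array([uv[0],uv[1],1.]); return o,d/np.linalg.norm(d)
def onz(uv,c,z):
    o,d=ray(uv,c); return o+d*(z-o[2])/d[2]
def tri(ua,ub):
    (o,d),(p,e)=ray(ua,"scene"),ray(ub,"top")
    s=np.linalg.lstsq(np.c_[d,-e],p-o,rcond=None)[0]; a,b=o+d*s[0],p+e*s[1]
    return (a+b)/2,np.linalg.norm(a-b)
def snap(c,name=None):
    f=manip.grab_frame(c)
    if name: cv2.imwrite(f"pics/{name}.png",f[:,:,::-1])
    return f
def ends(m):   # end pixels of an elongated mask
    n,l,s,_=cv2.connectedComponentsWithStats(m.astype(np.uint8)); m=l==1+np.argmax(s[1:,4])
    p=np.argwhere(m)[:,::-1].astype(float); c=p.mean(0); v=np.linalg.svd(p-c,full_matrices=False)[2][0]
    t=(p-c)@v; w=lambda k:p[k].mean(0)
    return w(t<t.min()+1.5),w(t>t.max()-1.5),len(p)
def spoons(zt=None):
    """spoons: end points triangulated between views; zt: fall back to top view with that height"""
    S=[];E={}
    for c in ("scene","top"):
        snap(c); E[c]=[(ends(d["region"]),d["score"]) for d in manip.masks_of("spoon_1",c) if d["score"]>.3]
    for (a,b,n),s in E["top"]:
        best=None
        for (p,q,_),_ in E["scene"]:
            for P,Q in ((p,q),(q,p)):
                (x,e1),(y,e2)=tri(P,a),tri(Q,b)
                if best is None or e1+e2<best[0]: best=(e1+e2,x,y)
        x0,y0=onz(a,"top",zt or .009),onz(b,"top",zt or .009)
        S.append((x0,y0,best,n,s))
    return S
E
python3 - <<'E'
from h import *
M={}
for c in C:
    snap(c); r=manip.masks_of("case",c)[0]; M[c]=r["region"]; print(c,r["score"],M[c].sum(), (-cv2.Rodrigues(C[c]["rvec"])[0].T@C[c]["tvec"]).round(3))
def corners(p):
    x,y,z,w=p; K=np.array([[sx*.117,sy*.132,h] for sx in(-1,1) for sy in(-1,1) for h in (0,.04)])
    return K@Ro.from_euler("z",w).as_matrix().T+[x,y,z]
def cost(p,cs=("scene","top"),S=4):
    t=0
    for c in cs:
        h=cv2.convexHull(np.float32(proj(corners(p),c)))
        img=np.zeros((420*S,560*S),np.uint8); cv2.fillConvexPoly(img,np.int32((h+.5)*S),1)
        m=cv2.resize(M[c].astype(np.uint8),None,fx=S,fy=S,interpolation=0)
        t+=1-(img&m).sum()/(img|m).sum()
    return t
c0=onz([337,264],"top",.04)
for cs in (("scene","top"),("top",),("scene",)):
    s0=np.array([c0[0],c0[1],0,0]); sim=np.vstack([s0]+[s0+d for d in np.diag([.01,.01,.01,.05])])
    r=minimize(cost,s0,args=(cs,),method="Nelder-Mead",options=dict(initial_simplex=sim,xatol=1e-4,fatol=1e-5)); print(cs,r.x.round(4),r.fun)
for x0,y0,b,n,s in spoons():
    print("top",((x0+y0)/2).round(3),"yaw",np.round(np.arctan2(*(y0-x0)[[1,0]]),3),"L",np.linalg.norm(x0-y0).round(3),"| tri",((b[1]+b[2])/2).round(4),"gap",b[0].round(4),b[1].round(3),b[2].round(3),n,round(s,2))
for t in ("mug","pepper","tab_pad"):
    U={}
    for c in C:
        snap(c);U[c]=manip.pinpoint(t,c)[0]["uv"]
    print(t,tri(U["scene"],U["top"]))
E
```

```text
scene 0.63 13191 [ 0.084 -0.614  0.815]
top 0.9 12791 [0.51  0.064 0.915]
('scene', 'top') [ 0.4702 -0.0477 -0.0023 -0.0357] 0.049277857410711
('top',) [ 0.4704 -0.0475 -0.0025 -0.0375] 0.02357332095685638
('scene',) [ 0.4724 -0.0449 -0.0076 -0.0359] 0.02455178980680639
top [0.4   0.286 0.009] yaw -1.669 L 0.183 | tri [0.4    0.2862 0.0066] gap 0.0021 [0.409 0.378 0.003] [0.391 0.194 0.01 ] 486 0.92
top [0.571 0.287 0.009] yaw -1.759 L 0.179 | tri [ 0.567   0.3369 -0.1244] gap 0.0678 [ 0.6    0.456 -0.216] [ 0.534  0.218 -0.032] 402 0.69
top [ 0.459 -0.052  0.009] yaw -2.26 L 0.342 | tri [4.822e-01 2.000e-04 2.539e-01] gap 0.0236 [0.557 0.079 0.131] [ 0.407 -0.079  0.377] 12756 0.61
top [0.654 0.294 0.009] yaw -1.726 L 0.179 | tri [0.6536 0.2948 0.0065] gap 0.0024 [0.667 0.384 0.005] [0.64  0.206 0.008] 404 0.58
top [0.485 0.278 0.009] yaw 1.585 L 0.181 | tri [ 0.5002  0.2834 -0.0476] gap 0.0832 [0.488 0.186 0.013] [ 0.513  0.381 -0.108] 434 0.55
mug (array([0.70026992, 0.09904411, 0.00600005]), np.float64(0.00762688071141917))
pepper (array([ 0.69983164, -0.0030572 , -0.00754582]), np.float64(0.0020453037736511406))
tab_pad (array([0.47451305, 0.05159493, 0.02761156]), np.float64(0.00565571759496015))
```

```bash
cat > to.py <<'E'
import sys,json
from h import *
cx,cy,cw=.4702,-.0475,-.0362
def cw_(x,y,z): return Ro.from_euler("z",cw).apply([x,y,z])+[cx,cy,0]
def go(P,yaw):
    s=manip.get_state(); R=Ro.from_euler("xyz",s["eef_rot"])
    T=Ro.from_euler("xyz",[np.pi,0,yaw]); w=(R.inv()*T).as_rotvec()
    return (R.inv().apply(np.asarray(P)-s["eef_pos"])*1000).round(1).tolist(), w.round(3).tolist()
if __name__=="__main__":  # frame x y z yaw[deg offset in case frame], several targets
    for a in sys.argv[1:]:
        f,x,y,z,w=a.split(","); x,y,z,w=map(float,(x,y,z,w))
        P=cw_(x,y,z) if f=="c" else np.array([x,y,z]); W=w+cw if f=="c" else w
        print(a,*go(P,W))
E
python3 to.py c,0,.1,.2,1.5708 c,0,.1,.06,1.5708 c,0,.1,.029,1.5708 c,0,-.137,.029,1.5708
```

```text
c,0,.1,.2,1.5708 [-450.4, -368.7, 31.3] [0.0, -0.0, 1.383]
c,0,.1,.06,1.5708 [-450.4, -368.7, 171.3] [0.0, -0.0, 1.383]
c,0,.1,.029,1.5708 [-450.4, -368.8, 202.3] [0.0, -0.0, 1.383]
c,0,-.137,.029,1.5708 [-494.6, -601.6, 202.3] [0.0, -0.0, 1.383]
```

```bash
python3 -m jog '[{"x":-450,"y":-369,"z":31,"wz":1.383,"jaw":-1},{"x":-450,"y":-369,"z":31,"wz":1.383,"jaw":-1},{"x":-450,"y":-369,"z":31,"wz":1.383,"jaw":-1},{"x":-450,"y":-369,"z":31,"wz":1.383,"jaw":-1},{"x":-450,"y":-369,"z":31,"wz":1.383,"jaw":-1},{"x":-450,"y":-369,"z":31,"wz":1.383,"jaw":-1},{"x":-450,"y":-369,"z":31,"wz":1.383,"jaw":-1},{"x":-450,"y":-369,"z":31,"wz":1.383,"jaw":-1},{"x":-450,"y":-369,"z":31,"wz":1.383,"jaw":-1},{"x":-450,"y":-369,"z":31,"wz":1.383,"jaw":-1},{"x":-450,"y":-369,"z":60,"wz":1.383,"jaw":-1},{"x":-450,"y":-369,"z":100,"wz":1.383,"jaw":-1}]'
python3 to.py c,0,.1,.05,1.5708 c,0,.1,.029,1.5708
```

```text
c,0,.1,.05,1.5708 [-450.4, -368.8, 181.3] [0.0, -0.0, 1.383]
c,0,.1,.029,1.5708 [-450.4, -368.8, 202.3] [0.0, -0.0, 1.383]schema error: expected keys wx, wy, wz, x, y, z, jaw
```

```bash
python3 -m jog '[{"wx":0,"wy":0,"x":-450,"y":-369,"z":31,"wz":1.383,"jaw":-1},{"wx":0,"wy":0,"x":-450,"y":-369,"z":31,"wz":1.383,"jaw":-1},{"wx":0,"wy":0,"x":-450,"y":-369,"z":31,"wz":1.383,"jaw":-1},{"wx":0,"wy":0,"x":-450,"y":-369,"z":31,"wz":1.383,"jaw":-1},{"wx":0,"wy":0,"x":-450,"y":-369,"z":31,"wz":1.383,"jaw":-1},{"wx":0,"wy":0,"x":-450,"y":-369,"z":31,"wz":1.383,"jaw":-1},{"wx":0,"wy":0,"x":-450,"y":-369,"z":31,"wz":1.383,"jaw":-1},{"wx":0,"wy":0,"x":-450,"y":-369,"z":31,"wz":1.383,"jaw":-1},{"wx":0,"wy":0,"x":-450,"y":-369,"z":31,"wz":1.383,"jaw":-1},{"wx":0,"wy":0,"x":-450,"y":-369,"z":31,"wz":1.383,"jaw":-1},{"wx":0,"wy":0,"x":-450,"y":-369,"z":60,"wz":1.383,"jaw":-1},{"wx":0,"wy":0,"x":-450,"y":-369,"z":100,"wz":1.383,"jaw":-1}]'
python3 to.py c,0,.1,.05,1.5708 c,0,.1,.029,1.5708
```

```text
time: 3.4
eef_pos: [0.4741, 0.0525, 0.1315]
eef_rot: [3.139, -0.001, 1.535]
ft_force: [-0.2, 0.4, -1.0]
width: -0.0
c,0,.1,.05,1.5708 [-0.1, -0.5, 81.5] [0.003, -0.001, 0.0]
c,0,.1,.029,1.5708 [-0.1, -0.5, 102.5] [0.003, -0.001, 0.0]
```

```bash
python3 -m jog '[{"wx":0,"wy":0,"wz":0,"x":0,"y":0,"z":55,"jaw":-1},{"wx":0,"wy":0,"wz":0,"x":0,"y":0,"z":85,"jaw":-1},{"wx":0,"wy":0,"wz":0,"x":0,"y":0,"z":96,"jaw":-1},{"wx":0,"wy":0,"wz":0,"x":0,"y":0,"z":102,"jaw":-1},{"wx":0,"wy":0,"wz":0,"x":0,"y":0,"z":102,"jaw":-1},{"wx":0,"wy":0,"wz":0,"x":0,"y":0,"z":102,"jaw":-1}]'
```

```text
time: 4.15
eef_pos: [0.4752, 0.0528, 0.0312]
eef_rot: [3.137, -0.001, 1.535]
ft_force: [-4.5, 0.5, 5.1]
width: -0.001
```

```bash
python3 -m jog '[{"wx":0,"wy":0,"wz":0,"x":0,"y":0,"z":2.5,"jaw":-1},{"wx":0,"wy":0,"wz":0,"x":-10,"y":0,"z":2.5,"jaw":-1},{"wx":0,"wy":0,"wz":0,"x":-20,"y":0,"z":2.5,"jaw":-1},{"wx":0,"wy":0,"wz":0,"x":-35,"y":0,"z":2.5,"jaw":-1},{"wx":0,"wy":0,"wz":0,"x":-50,"y":0,"z":2.5,"jaw":-1},{"wx":0,"wy":0,"wz":0,"x":-65,"y":0,"z":2.5,"jaw":-1},{"wx":0,"wy":0,"wz":0,"x":-80,"y":0,"z":2.5,"jaw":-1},{"wx":0,"wy":0,"wz":0,"x":-80,"y":0,"z":2.5,"jaw":-1}]'; python3 to.py c,0,-.145,.03,1.5708; python3 -c "
from h import *
snap('top','top1')"
```

```text
time: 5.15
eef_pos: [0.4732, -0.0283, 0.0301]
eef_rot: [3.134, 0.0, 1.534]
ft_force: [-3.8, -2.1, 5.4]
width: 0.005
c,0,-.145,.03,1.5708 [-164.3, -2.1, 0.1] [0.007, 0.0, -0.001]
```

View pics/top1.png

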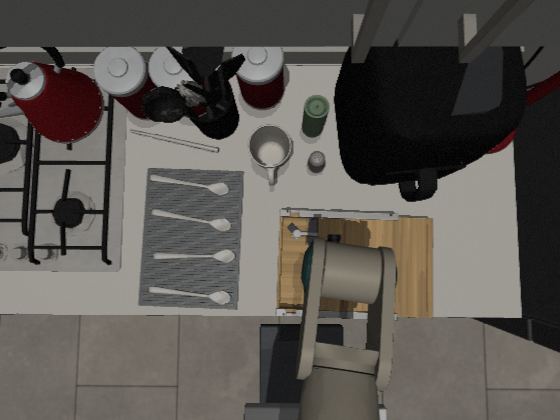

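```bash
python3 -m jog '[{"wx":0,"wy":0,"wz":0,"x":-20,"y":-2,"z":0,"jaw":-1},{"wx":0,"wy":0,"wz":0,"x":-40,"y":-2,"z":0,"jaw":-1},{"wx":0,"wy":0,"wz":0,"x":-60,"y":-2,"z":0,"jaw":-1},{"wx":0,"wy":0,"wz":0,"x":-80,"y":-2,"z":0,"jaw":-1},{"wx":0,"wy":0,"wz":0,"x":-100,"y":-2,"z":0,"jaw":-1},{"wx":0,"wy":0,"wz":0,"x":-120,"y":-2,"z":0,"jaw":-1},{"wx":0,"wy":0,"wz":0,"x":-140,"y":-2,"z":0,"jaw":-1},{"wx":0,"wy":0,"wz":0,"x":-155,"y":-2,"z":0,"jaw":-1},{"wx":0,"wy":0,"wz":0,"x":-163,"y":-2,"z":0,"jaw":-1},{"wx":0,"wy":0,"wz":0,"x":-163,"y":-2,"z":0,"jaw":-1},{"wx":0,"wy":0,"wz":0,"x":-163,"y":-2,"z":0,"jaw":-1}]'
python3 to.py c,0,-.145,.03,1.5708
```

```text
time: 6.58
eef_pos: [0.4665, -0.1906, 0.0311]
eef_rot: [3.131, -0.0, 1.534]
ft_force: [4.3, 3.2, 4.6]
width: 0.002
c,0,-.145,.03,1.5708 [-1.8, -1.5, 1.1] [0.011, -0.0, -0.0]
```

```bash
python3 -m jog '[{"wx":0,"wy":0,"wz":0,"x":-3,"y":0,"z":0,"jaw":-1},{"wx":0,"wy":0,"wz":0,"x":-4,"y":0,"z":0,"jaw":-1},{"wx":0,"wy":0,"wz":0,"x":-4,"y":0,"z":0,"jaw":-1}]'
python3 -m jog '[{"wx":0,"wy":0,"wz":0,"x":1,"y":0,"z":-20,"jaw":-1},{"wx":0,"wy":0,"wz":0,"x":1,"y":0,"z":-80,"jaw":-1},{"wx":0,"wy":0,"wz":0,"x":60,"y":0,"z":-100,"jaw":-1},{"wx":0,"wy":0,"wz":0,"x":400,"y":-60,"z":-100,"jaw":-1},{"wx":0,"wy":0,"wz":0,"x":450,"y":-120,"z":-100,"jaw":-1},{"wx":0,"wy":0,"wz":0,"x":450,"y":-120,"z":-100,"jaw":-1},{"wx":0,"wy":0,"wz":0,"x":450,"y":-120,"z":-100,"jaw":-1},{"wx":0,"wy":0,"wz":0,"x":450,"y":-120,"z":-100,"jaw":-1},{"wx":0,"wy":0,"wz":0,"x":450,"y":-120,"z":-100,"jaw":-1},{"wx":0,"wy":0,"wz":0,"x":450,"y":-120,"z":-100,"jaw":-1}]'
python3 - <<'E'
from h import *
f=snap('top');g=snap('scene')
a=cv2.resize(f[190:340,250:490],None,fx=3,fy=3,interpolation=cv2.INTER_CUBIC); cv2.imwrite('pics/top2.png',a[:,:,::-1])
for c in C: print(c,[(np.round(d['uv']),d['score']) for d in manip.pinpoint('holddown_tip',c)],[(np.round(d['uv']),d['score']) for d in manip.pinpoint('tab_pad',c)])
E
```

```text
time: 6.95
eef_pos: [0.4666, -0.191, 0.0308]
eef_rot: [3.132, -0.007, 1.536]
ft_force: [2.7, 17.6, 5.6]
width: -0.004
time: 8.2
eef_pos: [0.36, 0.2641, 0.1325]
eef_rot: [3.132, -0.006, 1.538]
ft_force: [-0.5, 0.5, -0.4]
width: -0.002
scene [(array([310., 274.]), 0.83)] [(array([302., 311.]), 0.62), (array([258., 258.]), 0.56)]
top [(array([367., 236.]), 0.63)] [(array([395., 268.]), 0.63), (array([299., 230.]), 0.27)]
```

View pics/top2.png

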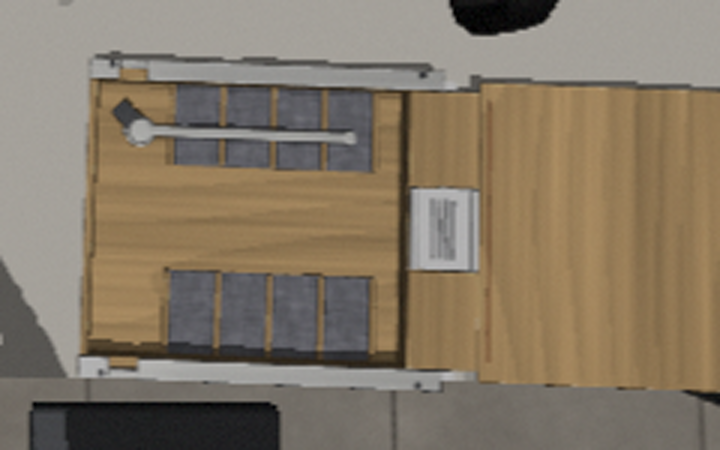

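```bash
python3 - <<'E'
from to import *
for n,p in dict(pivot=(.065,.092,.024),tip=(.065,-.0655,.024),pad=(0,-.134,.031)).items(): print(n,[proj(cw_(*p),c).round(1).tolist() for c in C])
print(tri([310,274],[367,236]), cw_(.065,-.0655,.024))
print("fryer",[onz([345,170],"top",z).round(3).tolist() for z in (.0,.15,.33)],"handle",[onz([418,200],"top",z).round(3).tolist() for z in (.1,.2,.3)])
pv=np.array([.065,.092])
for th in (1.571,1.2,.9,.6,.3,.15):
    p=pv+.092*np.array([-np.cos(th),-np.sin(th)])+(.020 if th>1.5 else .016)*np.array([np.sin(th),-np.cos(th)])
    print(th,p.round(3),go(cw_(*p,.017),np.pi+cw))
E
python3 to.py c,.085,0,.1,3.1416 c,.085,0,.017,3.1416
```

```text
pivot [[[267.6, 227.9]], [[296.5, 232.7]]]
tip [[[310.0, 273.3]], [[366.1, 235.5]]]
pad [[[304.2, 308.9]], [[396.9, 265.9]]]
(array([ 0.53152987, -0.11709582,  0.02448955]), np.float64(0.0003860606385060742)) [ 0.53278683 -0.11530957  0.024     ]
fryer [[0.688, -0.073, 0.0], [0.658, -0.05, 0.15], [0.624, -0.023, 0.33]] handle [[0.605, -0.209, 0.1], [0.594, -0.175, 0.2], [0.582, -0.142, 0.3]]
1.571 [0.085 0.   ] ([-305.4, 203.5, 115.7], [0.012, 0.003, -1.571])
1.2 [0.047 0.   ] ([-304.9, 165.1, 115.3], [0.012, 0.003, -1.571])
0.9 [0.02 0.01] ([-295.4, 138.9, 115.1], [0.012, 0.003, -1.571])
0.6 [-0.002  0.027] ([-278.5, 116.6, 115.0], [0.012, 0.003, -1.571])
0.3 [-0.018  0.05 ] ([-255.8, 100.4, 115.0], [0.012, 0.003, -1.571])
0.15 [-0.024  0.062] ([-242.9, 95.0, 115.0], [0.012, 0.003, -1.571])
c,.085,0,.1,3.1416 [-304.9, 204.3, 32.7] [0.012, 0.003, -1.571]
c,.085,0,.017,3.1416 [-305.4, 203.5, 115.7] [0.012, 0.003, -1.571]
```

```bash
sed -i 's/^cx,cy,cw=.*/cx,cy,cw=.4695,-.0485,-.0362/' to.py
python3 -m jog '[{"wx":0.012,"wy":0.003,"wz":-1.571,"x":-305,"y":204,"z":5,"jaw":-1},{"wx":0.012,"wy":0.003,"wz":-1.571,"x":-305,"y":204,"z":5,"jaw":-1},{"wx":0.012,"wy":0.003,"wz":-1.571,"x":-305,"y":204,"z":5,"jaw":-1},{"wx":0.012,"wy":0.003,"wz":-1.571,"x":-305,"y":204,"z":5,"jaw":-1},{"wx":0.012,"wy":0.003,"wz":-1.571,"x":-305,"y":204,"z":5,"jaw":-1},{"wx":0.012,"wy":0.003,"wz":-1.571,"x":-305,"y":204,"z":5,"jaw":-1},{"wx":0.012,"wy":0.003,"wz":-1.571,"x":-305,"y":204,"z":5,"jaw":-1},{"wx":0.012,"wy":0.003,"wz":-1.571,"x":-305,"y":204,"z":5,"jaw":-1},{"wx":0.012,"wy":0.003,"wz":-1.571,"x":-305,"y":204,"z":5,"jaw":-1},{"wx":0.012,"wy":0.003,"wz":-1.571,"x":-305,"y":204,"z":30,"jaw":-1},{"wx":0.012,"wy":0.003,"wz":-1.571,"x":-305,"y":204,"z":60,"jaw":-1},{"wx":0.012,"wy":0.003,"wz":-1.571,"x":-305,"y":204,"z":60,"jaw":-1}]'
python3 to.py c,.085,0,.05,3.1416 c,.085,0,.017,3.1416 c,.047,0,.017,3.1416 c,.020,.010,.017,3.1416 c,-.002,.027,.017,3.1416 c,-.018,.050,.017,3.1416 c,-.018,.03,.017,3.1416
```

```text
time: 10.0
eef_pos: [0.5531, -0.0516, 0.0702]
eef_rot: [3.141, -0.005, 3.104]
ft_force: [-0.3, -0.2, -0.2]
width: 0.002
c,.085,0,.05,3.1416 [-1.5, 0.0, 20.2] [0.001, -0.005, -0.002]
c,.085,0,.017,3.1416 [-1.7, 0.0, 53.2] [0.001, -0.005, -0.002]
c,.047,0,.017,3.1416 [36.3, -0.0, 53.4] [0.001, -0.005, -0.002]
c,.020,.010,.017,3.1416 [63.4, 9.9, 53.6] [0.001, -0.005, -0.002]
c,-.002,.027,.017,3.1416 [85.4, 26.9, 53.7] [0.001, -0.005, -0.002]
c,-.018,.050,.017,3.1416 [101.4, 49.9, 53.8] [0.001, -0.005, -0.002]
c,-.018,.03,.017,3.1416 [101.4, 29.9, 53.8] [0.001, -0.005, -0.002]
```

```bash
python3 -m jog '[{"wx":0,"wy":0,"wz":0,"x":-1.5,"y":0,"z":25,"jaw":-1},{"wx":0,"wy":0,"wz":0,"x":-1.5,"y":0,"z":45,"jaw":-1},{"wx":0,"wy":0,"wz":0,"x":-1.5,"y":0,"z":53,"jaw":-1},{"wx":0,"wy":0,"wz":0,"x":10,"y":0,"z":53,"jaw":-1},{"wx":0,"wy":0,"wz":0,"x":25,"y":0,"z":53,"jaw":-1},{"wx":0,"wy":0,"wz":0,"x":36,"y":0,"z":53,"jaw":-1},{"wx":0,"wy":0,"wz":0,"x":50,"y":4,"z":53,"jaw":-1},{"wx":0,"wy":0,"wz":0,"x":63,"y":10,"z":53,"jaw":-1},{"wx":0,"wy":0,"wz":0,"x":75,"y":18,"z":53,"jaw":-1},{"wx":0,"wy":0,"wz":0,"x":85,"y":27,"z":53,"jaw":-1},{"wx":0,"wy":0,"wz":0,"x":93,"y":38,"z":53,"jaw":-1},{"wx":0,"wy":0,"wz":0,"x":101,"y":50,"z":53,"jaw":-1}]'
python3 -m jog '[{"wx":0,"wy":0,"wz":0,"x":0,"y":0,"z":0,"jaw":-1},{"wx":0,"wy":0,"wz":0,"x":0,"y":-15,"z":0,"jaw":-1},{"wx":0,"wy":0,"wz":0,"x":0,"y":-15,"z":-60,"jaw":-1},{"wx":0,"wy":0,"wz":0,"x":0,"y":-15,"z":-110,"jaw":0},{"wx":0,"wy":0,"wz":0,"x":80,"y":220,"z":-130,"jaw":0},{"wx":0,"wy":0,"wz":0,"x":80,"y":220,"z":-130,"jaw":0},{"wx":0,"wy":0,"wz":0,"x":80,"y":220,"z":-130,"jaw":0},{"wx":0,"wy":0,"wz":0,"x":80,"y":220,"z":-130,"jaw":0},{"wx":0,"wy":0,"wz":0,"x":80,"y":220,"z":-130,"jaw":0},{"wx":0,"wy":0,"wz":0,"x":80,"y":220,"z":-130,"jaw":0}]'
cat >> h.py <<'E'
def report(zt=.009):
    for x0,y0,b,n,s in spoons(zt):
        if n>1500: continue
        print("top",((x0+y0)/2).round(4),"yaw",np.round(np.arctan2(*(y0-x0)[[1,0]]),3),"L",np.linalg.norm(x0-y0).round(3),"| tri",((b[1]+b[2])/2).round(4),"gap",b[0].round(4),n,round(s,2))
E
python3 - <<'E'
from to import *
f=snap('top','top3')
report()
snap('top');snap('scene')
for c in C: print(c,[(np.round(d['uv'],1).tolist(),d['score']) for d in manip.pinpoint('holddown_tip',c)])
print(proj(cw_(.065-.1575,.092,.024),'top'),proj(cw_(.065-.1575,.092,.024),'scene'))
E
```

```text
time: 11.5
eef_pos: [0.4532, 0.0029, 0.0182]
eef_rot: [3.141, -0.005, 3.104]
ft_force: [-0.0, 0.0, -0.1]
width: -0.001
time: 12.75
eef_pos: [0.3827, 0.2247, 0.1486]
eef_rot: [3.142, -0.005, 3.103]
ft_force: [0.6, 0.0, 0.4]
width: 0.501
top [0.5712 0.2859 0.009 ] yaw -1.748 L 0.181 | tri [0.5714 0.2868 0.0068] gap 0.0016 442 0.85
top [0.6529 0.2933 0.009 ] yaw -1.724 L 0.183 | tri [ 0.6742  0.3047 -0.0471] gap 0.0578 437 0.79
top [0.3995 0.2846 0.009 ] yaw -1.679 L 0.182 | tri [0.4002 0.2854 0.0069] gap 0.0038 501 0.77
scene [([204.8, 259.2], 0.59), ([266.8, 226.7], 0.54)]
top [([298.1, 227.9], 0.64), ([291.0, 302.1], 0.55)]
[[294.29489522 303.57189094]] [[204.2530551  257.82767625]]
```

View pics/top3.png

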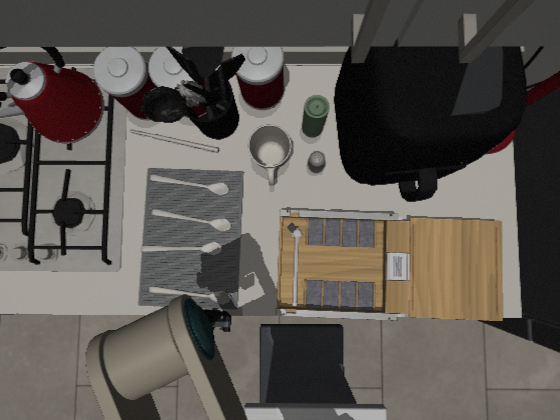

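```bash
python3 to.py w,.5713,.2864,.06,1.394 w,.5713,.2864,.0065,1.394
```

```text
w,.5713,.2864,.06,1.394 [-186.8, 68.4, 87.8] [-0.004, -0.005, 1.709]
w,.5713,.2864,.0065,1.394 [-187.1, 68.4, 141.3] [-0.004, -0.005, 1.709]
```

```bash
python3 -m jog '[{"wx":0,"wy":0,"wz":1.709,"x":-187,"y":68.4,"z":20,"jaw":0.4},{"wx":0,"wy":0,"wz":1.709,"x":-187,"y":68.4,"z":20,"jaw":0.4},{"wx":0,"wy":0,"wz":1.709,"x":-187,"y":68.4,"z":20,"jaw":0.4},{"wx":0,"wy":0,"wz":1.709,"x":-187,"y":68.4,"z":20,"jaw":0.4},{"wx":0,"wy":0,"wz":1.709,"x":-187,"y":68.4,"z":20,"jaw":0.4},{"wx":0,"wy":0,"wz":1.709,"x":-187,"y":68.4,"z":20,"jaw":0.4},{"wx":0,"wy":0,"wz":1.709,"x":-187,"y":68.4,"z":20,"jaw":0.4},{"wx":0,"wy":0,"wz":1.709,"x":-187,"y":68.4,"z":20,"jaw":0.4},{"wx":0,"wy":0,"wz":1.709,"x":-187,"y":68.4,"z":20,"jaw":0.4},{"wx":0,"wy":0,"wz":1.709,"x":-187,"y":68.4,"z":60,"jaw":0.4},{"wx":0,"wy":0,"wz":1.709,"x":-187,"y":68.4,"z":100,"jaw":0.4},{"wx":0,"wy":0,"wz":1.709,"x":-187,"y":68.4,"z":100,"jaw":0.4}]' 40
python3 to.py w,.5713,.2864,.0065,1.394
```

```text
time: 14.7
eef_pos: [0.5691, 0.2853, 0.0438]
eef_rot: [-3.129, 0.004, 1.394]
ft_force: [-0.2, 0.5, 0.6]
width: 0.7
w,.5713,.2864,.0065,1.394 [1.6, 2.4, 37.2] [-0.012, 0.004, -0.0]
```

```bash
python3 -m jog '[{"wx":-0.012,"wy":0.004,"wz":0,"x":1.6,"y":2.4,"z":20,"jaw":0.4},{"wx":-0.012,"wy":0.004,"wz":0,"x":1.6,"y":2.4,"z":33,"jaw":0.4},{"wx":-0.012,"wy":0.004,"wz":0,"x":1.6,"y":2.4,"z":37.5,"jaw":0.4},{"wx":-0.012,"wy":0.004,"wz":0,"x":1.6,"y":2.4,"z":37.5,"jaw":0},{"wx":-0.012,"wy":0.004,"wz":0,"x":1.6,"y":2.4,"z":37.5,"jaw":-0.6},{"wx":-0.012,"wy":0.004,"wz":0,"x":1.6,"y":2.4,"z":37.5,"jaw":-0.8},{"wx":-0.012,"wy":0.004,"wz":0,"x":1.6,"y":2.4,"z":37.5,"jaw":-0.8},{"wx":-0.012,"wy":0.004,"wz":0,"x":1.6,"y":2.4,"z":37.5,"jaw":-0.8},{"wx":-0.012,"wy":0.004,"wz":0,"x":1.6,"y":2.4,"z":37.5,"jaw":-0.8}]' 40
python3 -m jog '[{"wx":0,"wy":0,"wz":0,"x":0,"y":0,"z":-5,"jaw":-0.8},{"wx":0,"wy":0,"wz":0,"x":0,"y":0,"z":-30,"jaw":-0.8},{"wx":0,"wy":0,"wz":0,"x":0,"y":0,"z":-80,"jaw":-0.8},{"wx":0,"wy":0,"wz":0,"x":0,"y":0,"z":-120,"jaw":-0.8},{"wx":0,"wy":0,"wz":0,"x":0,"y":0,"z":-120,"jaw":-0.8}]'
python3 to.py c,0,-.0685,.12,0 c,0,-.0685,.012,0
```

```text
time: 15.82
eef_pos: [0.5721, 0.2867, 0.0076]
eef_rot: [3.14, -0.001, 1.394]
ft_force: [-0.6, -0.3, 6.1]
width: 0.339
time: 16.45
eef_pos: [0.5735, 0.2874, 0.1324]
eef_rot: [3.133, -0.005, 1.394]
ft_force: [-0.4, -0.4, -1.2]
width: 0.339
c,0,-.0685,.12,0 [-416.8, -33.7, 10.0] [0.003, -0.01, 1.43]
c,0,-.0685,.012,0 [-417.3, -34.6, 118.0] [0.003, -0.01, 1.43]
```

```bash
python3 -m jog '[{"wx":0,"wy":-0.01,"wz":1.43,"x":-417,"y":-34,"z":10,"jaw":-0.8},{"wx":0,"wy":-0.01,"wz":1.43,"x":-417,"y":-34,"z":10,"jaw":-0.8},{"wx":0,"wy":-0.01,"wz":1.43,"x":-417,"y":-34,"z":10,"jaw":-0.8},{"wx":0,"wy":-0.01,"wz":1.43,"x":-417,"y":-34,"z":10,"jaw":-0.8},{"wx":0,"wy":-0.01,"wz":1.43,"x":-417,"y":-34,"z":10,"jaw":-0.8},{"wx":0,"wy":-0.01,"wz":1.43,"x":-417,"y":-34,"z":10,"jaw":-0.8},{"wx":0,"wy":-0.01,"wz":1.43,"x":-417,"y":-34,"z":10,"jaw":-0.8},{"wx":0,"wy":-0.01,"wz":1.43,"x":-417,"y":-34,"z":10,"jaw":-0.8},{"wx":0,"wy":-0.01,"wz":1.43,"x":-417,"y":-34,"z":10,"jaw":-0.8},{"wx":0,"wy":-0.01,"wz":1.43,"x":-417,"y":-34,"z":60,"jaw":-0.8},{"wx":0,"wy":-0.01,"wz":1.43,"x":-417,"y":-34,"z":70,"jaw":-0.8},{"wx":0,"wy":-0.01,"wz":1.43,"x":-417,"y":-34,"z":70,"jaw":-0.8}]'
python3 to.py c,0,-.0685,.045,0 c,0,-.0685,.0105,0
python3 - <<'E'
from to import *
f=snap('scene')
cv2.imwrite('pics/s4.png',cv2.resize(f[170:350,160:400],None,fx=3,fy=3,interpolation=cv2.INTER_CUBIC)[:,:,::-1])
report()
E
```

```text
time: 17.95
eef_pos: [0.467, -0.1164, 0.0597]
eef_rot: [3.14, -0.0, -0.034]
ft_force: [0.4, 0.1, 0.2]
width: 0.335
c,0,-.0685,.045,0 [0.0, 0.6, 14.7] [0.002, -0.0, 0.002]
c,0,-.0685,.0105,0 [0.0, 0.5, 49.2] [0.002, -0.0, 0.002]
top [0.5021 0.307  0.009 ] yaw 1.579 L 0.18 | tri [ 0.4711  0.3682 -0.1094] gap 0.1493 469 0.96
top [0.4003 0.2847 0.009 ] yaw -1.676 L 0.182 | tri [ 0.4011  0.2887 -0.0063] gap 0.0123 500 0.9
top [0.6531 0.2926 0.009 ] yaw -1.716 L 0.181 | tri [ 0.8253  0.5656 -0.9451] gap 0.0737 395 0.74
top [ 0.537  -0.1312  0.009 ] yaw 3.097 L 0.047 | tri [ 0.4878 -0.1051  0.02  ] gap 0.2152 136 0.5
```

View pics/s4.png

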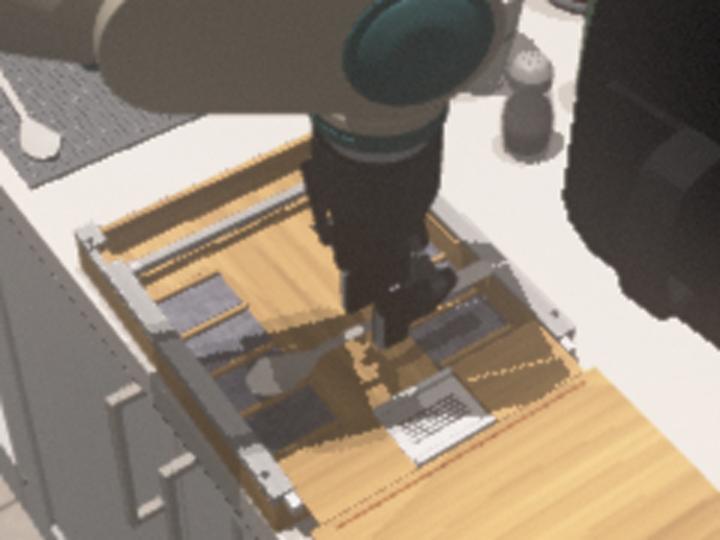

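```bash
python3 -c "
from to import *
print(proj(cw_(-.0935,-.0685,.058),'scene'),proj(cw_(.0935,-.0685,.058),'top'),proj([.56,-.1312,.009],'top'))"
python3 -m jog '[{"wx":0,"wy":0,"wz":0,"x":0,"y":0.5,"z":25,"jaw":-0.8},{"wx":0,"wy":0,"wz":0,"x":0,"y":0.5,"z":40,"jaw":-0.8},{"wx":0,"wy":0,"wz":0,"x":0,"y":0.5,"z":49,"jaw":-0.8},{"wx":0,"wy":0,"wz":0,"x":0,"y":0.5,"z":49,"jaw":-0.8}]'
```

```text
[[243.03677182 299.70452624]] [[371.3790129  222.43860633]] [[371.53323571 223.8874898 ]]
time: 18.7
eef_pos: [0.468, -0.1176, 0.012]
eef_rot: [3.139, -0.003, -0.036]
ft_force: [-0.4, -0.2, -0.3]
width: 0.335
```

```bash
python3 -m jog '[{"wx":0,"wy":0,"wz":0,"x":-1,"y":0,"z":2,"jaw":-0.8},{"wx":0,"wy":0,"wz":0,"x":-1,"y":0,"z":2,"jaw":-0.2},{"wx":0,"wy":0,"wz":0,"x":-1,"y":0,"z":2,"jaw":-0.08},{"wx":0,"wy":0,"wz":0,"x":-1,"y":0,"z":2,"jaw":-0.08},{"wx":0,"wy":0,"wz":0,"x":-1,"y":0,"z":2,"jaw":-0.08},{"wx":0,"wy":0,"wz":0,"x":-1,"y":0,"z":-10,"jaw":-0.08},{"wx":0,"wy":0,"wz":0,"x":-1,"y":0,"z":-60,"jaw":-0.08},{"wx":0,"wy":0,"wz":0,"x":-1,"y":0,"z":-110,"jaw":-0.08}]'
python3 to.py w,.4003,.285,.10,1.465 w,.4003,.285,.045,1.465
```

```text
time: 19.7
eef_pos: [0.4664, -0.1172, 0.124]
eef_rot: [3.139, -0.003, -0.036]
ft_force: [0.5, 0.0, 0.7]
width: 0.456
w,.4003,.285,.10,1.465 [-80.5, -399.6, 22.8] [0.004, -0.001, -1.501]
w,.4003,.285,.045,1.465 [-80.7, -399.8, 77.8] [0.004, -0.001, -1.501]
```

```bash
python3 -m jog '[{"wx":0,"wy":0,"wz":-1.501,"x":-80.6,"y":-399.7,"z":10,"jaw":0.4},{"wx":0,"wy":0,"wz":-1.501,"x":-80.6,"y":-399.7,"z":10,"jaw":0.4},{"wx":0,"wy":0,"wz":-1.501,"x":-80.6,"y":-399.7,"z":10,"jaw":0.4},{"wx":0,"wy":0,"wz":-1.501,"x":-80.6,"y":-399.7,"z":10,"jaw":0.4},{"wx":0,"wy":0,"wz":-1.501,"x":-80.6,"y":-399.7,"z":10,"jaw":0.4},{"wx":0,"wy":0,"wz":-1.501,"x":-80.6,"y":-399.7,"z":10,"jaw":0.4},{"wx":0,"wy":0,"wz":-1.501,"x":-80.6,"y":-399.7,"z":10,"jaw":0.4},{"wx":0,"wy":0,"wz":-1.501,"x":-80.6,"y":-399.7,"z":10,"jaw":0.4},{"wx":0,"wy":0,"wz":-1.501,"x":-80.6,"y":-399.7,"z":10,"jaw":0.4},{"wx":0,"wy":0,"wz":-1.501,"x":-80.6,"y":-399.7,"z":50,"jaw":0.4},{"wx":0,"wy":0,"wz":-1.501,"x":-80.6,"y":-399.7,"z":78,"jaw":0.4},{"wx":0,"wy":0,"wz":-1.501,"x":-80.6,"y":-399.7,"z":78,"jaw":0.4}]' 40
python3 to.py w,.4003,.285,.0065,1.465
python3 - <<'E'
from to import *
f=snap('top')
cv2.imwrite('pics/t5.png',cv2.resize(f[150:340,120:420],None,fx=2.6,fy=2.6,interpolation=cv2.INTER_CUBIC)[:,:,::-1])
report()
E
```

```text
time: 21.2
eef_pos: [0.3994, 0.2837, 0.0433]
eef_rot: [-3.142, 0.005, 1.461]
ft_force: [-0.6, -0.2, 0.9]
width: 0.699
w,.4003,.285,.0065,1.465 [1.6, 0.8, 36.7] [-0.0, 0.005, -0.004]
top [0.6525 0.2924 0.009 ] yaw -1.729 L 0.181 | tri [0.6528 0.2931 0.007 ] gap 0.0031 370 0.97
top [ 0.4122 -0.1175  0.009 ] yaw 3.096 L 0.074 | tri [ 0.4425 -0.0546  0.3104] gap 0.0185 252 0.92
top [0.3955 0.2442 0.009 ] yaw 1.477 L 0.1 | tri [0.3923 0.2405 0.0404] gap 0.0316 290 0.63
top [0.5024 0.307  0.009 ] yaw 1.576 L 0.18 | tri [ 0.5053  0.3091 -0.0018] gap 0.0144 411 0.63
```

View pics/t5.png

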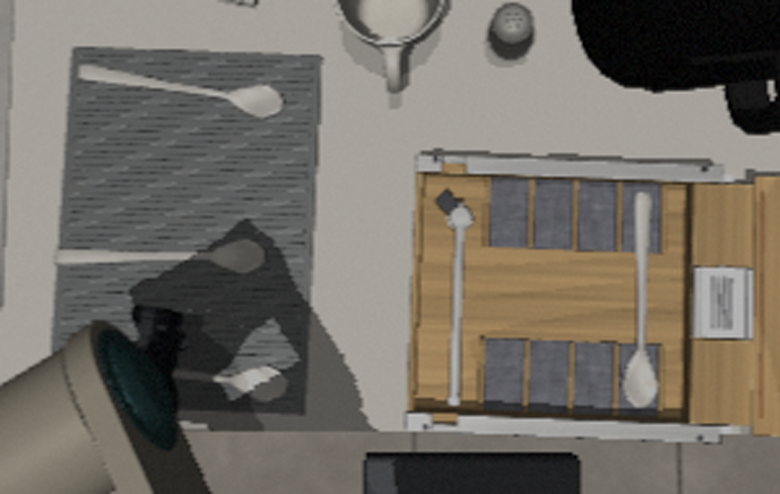

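```bash
python3 -m jog '[{"wx":0,"wy":0.005,"wz":-0.004,"x":1.6,"y":0.8,"z":20,"jaw":0.4},{"wx":0,"wy":0.005,"wz":-0.004,"x":1.6,"y":0.8,"z":32,"jaw":0.4},{"wx":0,"wy":0.005,"wz":-0.004,"x":1.6,"y":0.8,"z":37,"jaw":0.4},{"wx":0,"wy":0.005,"wz":-0.004,"x":1.6,"y":0.8,"z":37,"jaw":0},{"wx":0,"wy":0.005,"wz":-0.004,"x":1.6,"y":0.8,"z":37,"jaw":-0.6},{"wx":0,"wy":0.005,"wz":-0.004,"x":1.6,"y":0.8,"z":37,"jaw":-0.8},{"wx":0,"wy":0.005,"wz":-0.004,"x":1.6,"y":0.8,"z":37,"jaw":-0.8},{"wx":0,"wy":0.005,"wz":-0.004,"x":1.6,"y":0.8,"z":37,"jaw":-0.8}]' 40
python3 -m jog '[{"wx":0,"wy":0,"wz":0,"x":0,"y":0,"z":-5,"jaw":-0.8},{"wx":0,"wy":0,"wz":0,"x":0,"y":0,"z":-30,"jaw":-0.8},{"wx":0,"wy":0,"wz":0,"x":0,"y":0,"z":-80,"jaw":-0.8},{"wx":0,"wy":0,"wz":0,"x":0,"y":0,"z":-120,"jaw":-0.8},{"wx":0,"wy":0,"wz":0,"x":0,"y":0,"z":-120,"jaw":-0.8}]'
python3 to.py c,0,.0095,.12,0 c,0,.0095,.012,0
```

```text
time: 22.45
eef_pos: [0.4028, 0.2871, 0.0104]
eef_rot: [3.135, -0.005, 1.468]
ft_force: [-2.8, -1.3, 5.4]
width: 0.315
time: 23.08
eef_pos: [0.4037, 0.2875, 0.1343]
eef_rot: [3.129, -0.01, 1.468]
ft_force: [-0.3, 0.3, -0.3]
width: 0.313
c,0,.0095,.12,0 [-318.2, 99.1, 12.4] [0.003, -0.017, 1.504]
c,0,.0095,.012,0 [-319.2, 97.7, 120.4] [0.003, -0.017, 1.504]
```

Run:
```python
from to import *
f=snap('scene'); g=snap('top')
a=cv2.resize(f[60:260,80:330],(500,400),interpolation=cv2.INTER_CUBIC);b=cv2.resize(g[160:330,120:300],(300,283),interpolation=cv2.INTER_CUBIC)
o=np.zeros((400,800,3),np.uint8);o[:,:500]=a;o[:283,500:]=b
cv2.imwrite('pics/s6.png',o[:,:,::-1])
report()
```

```text
top [0.3788 0.2646 0.009 ] yaw 1.466 L 0.106 | tri [0.3985 0.2402 0.1125] gap 0.021 366 0.82
top [0.6524 0.2924 0.009 ] yaw -1.729 L 0.181 | tri [ 0.6751  0.3052 -0.0523] gap 0.0602 446 0.64
top [0.5014 0.3078 0.009 ] yaw 1.575 L 0.177 | tri [0.5023 0.3081 0.0074] gap 0.0046 411 0.63
top [ 0.4667 -0.1189  0.009 ] yaw 3.108 L 0.183 | tri [ 0.47   -0.0578  0.2797] gap 0.0975 440 0.57
top [ 0.4641 -0.1892  0.009 ] yaw 2.868 L 0.061 | tri [ 0.4583 -0.0932  0.3087] gap 0.0954 632 0.48
```

View pics/s6.png

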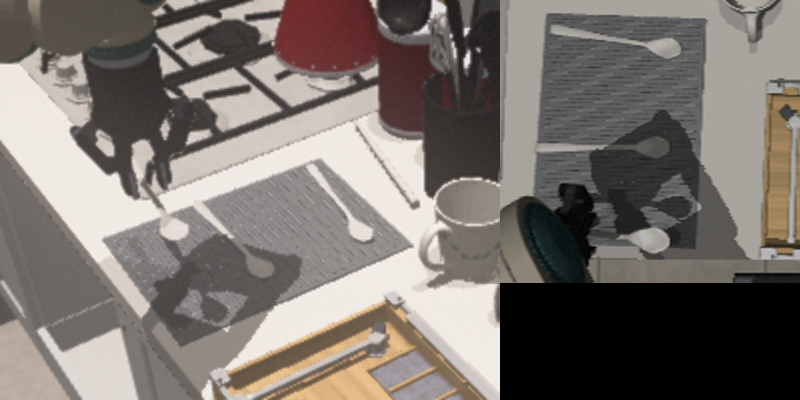

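```bash
python3 -m jog '[{"wx":0,"wy":-0.017,"wz":1.504,"x":-318,"y":99,"z":12,"jaw":-0.8},{"wx":0,"wy":-0.017,"wz":1.504,"x":-318,"y":99,"z":12,"jaw":-0.8},{"wx":0,"wy":-0.017,"wz":1.504,"x":-318,"y":99,"z":12,"jaw":-0.8},{"wx":0,"wy":-0.017,"wz":1.504,"x":-318,"y":99,"z":12,"jaw":-0.8},{"wx":0,"wy":-0.017,"wz":1.504,"x":-318,"y":99,"z":12,"jaw":-0.8},{"wx":0,"wy":-0.017,"wz":1.504,"x":-318,"y":99,"z":12,"jaw":-0.8},{"wx":0,"wy":-0.017,"wz":1.504,"x":-318,"y":99,"z":12,"jaw":-0.8},{"wx":0,"wy":-0.017,"wz":1.504,"x":-318,"y":99,"z":12,"jaw":-0.8},{"wx":0,"wy":-0.017,"wz":1.504,"x":-318,"y":99,"z":12,"jaw":-0.8},{"wx":0,"wy":-0.017,"wz":1.504,"x":-319,"y":98,"z":50,"jaw":-0.8},{"wx":0,"wy":-0.017,"wz":1.504,"x":-319,"y":98,"z":72,"jaw":-0.8},{"wx":0,"wy":-0.017,"wz":1.504,"x":-319,"y":98,"z":72,"jaw":-0.8}]'
python3 to.py c,0,.0095,.045,0 c,0,.0095,.012,0
python3 - <<'E'
from to import *
f=snap('scene'); g=snap('top')
a=cv2.resize(f[190:340,180:360],(480,400),interpolation=cv2.INTER_CUBIC);b=cv2.resize(g[200:330,270:400],(320,320),interpolation=cv2.INTER_CUBIC)
o=np.zeros((400,800,3),np.uint8);o[:,:480]=a;o[:320,480:]=b
cv2.imwrite('pics/s7.png',o[:,:,::-1])
for c in C: print(c,[proj(cw_(x,.0095,.056),c).round().tolist() for x in (-.0935,.0935)],[(np.round(d['uv']).tolist(),[np.round(e).tolist() for e in ends(d['region'])[:2]]) for d in manip.masks_of('spoon_1',c)])
E
```

```text
time: 24.88
eef_pos: [0.465, -0.0407, 0.0541]
eef_rot: [3.135, 0.011, -0.033]
ft_force: [-0.4, 0.1, -0.9]
width: 0.312
c,0,.0095,.045,0 [4.9, -1.9, 9.0] [0.007, 0.011, 0.004]
c,0,.0095,.012,0 [5.3, -2.1, 42.0] [0.007, 0.011, 0.004]
scene [[[222.0, 273.0]], [[300.0, 235.0]]] [([272.0, 302.0], [[321.0, 275.0], [245.0, 315.0]]), ([237.0, 265.0], [[258.0, 258.0], [221.0, 276.0]]), ([211.0, 195.0], [[204.0, 190.0], [214.0, 195.0]])]
top [[[333.0, 308.0]], [[335.0, 221.0]]] [([199.0, 184.0], [[152.0, 177.0], [228.0, 190.0]]), ([200.0, 246.0], [[219.0, 249.0], [188.0, 248.0]]), ([340.0, 299.0], [[329.0, 303.0], [340.0, 306.0]]), ([365.0, 233.0], [[368.0, 225.0], [367.0, 245.0]])]
```

View pics/s7.png

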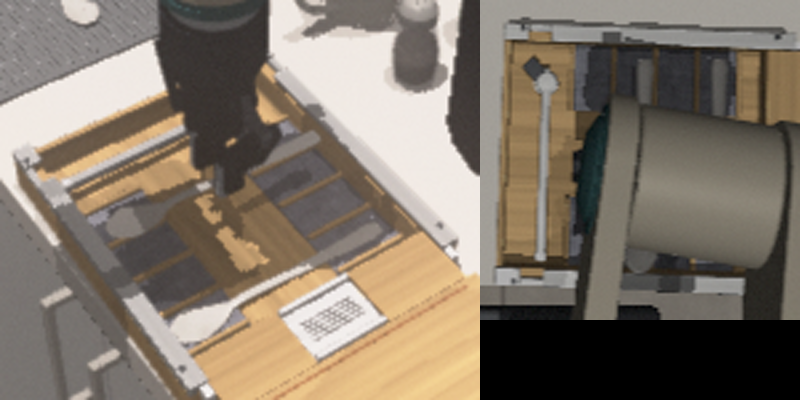

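```bash
python3 -m jog '[{"wx":0.007,"wy":0.011,"wz":0.004,"x":5,"y":-2,"z":2,"jaw":-0.8},{"wx":0.007,"wy":0.011,"wz":0.004,"x":5,"y":-2,"z":20,"jaw":-0.8},{"wx":0.007,"wy":0.011,"wz":0.004,"x":5.3,"y":-2.1,"z":34,"jaw":-0.8},{"wx":0.007,"wy":0.011,"wz":0.004,"x":5.3,"y":-2.1,"z":41,"jaw":-0.8},{"wx":0.007,"wy":0.011,"wz":0.004,"x":5.3,"y":-2.1,"z":41,"jaw":-0.8}]'
```

```text
time: 25.7
eef_pos: [0.4722, -0.0394, 0.0159]
eef_rot: [3.141, -0.006, -0.039]
ft_force: [0.2, -0.5, -0.3]
width: 0.308
```

```bash
python3 -m jog '[{"wx":0,"wy":-0.005,"wz":0,"x":-2,"y":0,"z":3,"jaw":-0.8},{"wx":0,"wy":-0.005,"wz":0,"x":-2,"y":0,"z":3,"jaw":-0.8},{"wx":0,"wy":-0.005,"wz":0,"x":-2,"y":0,"z":3,"jaw":-0.2},{"wx":0,"wy":-0.005,"wz":0,"x":-2,"y":0,"z":3,"jaw":-0.08},{"wx":0,"wy":-0.005,"wz":0,"x":-2,"y":0,"z":3,"jaw":-0.08},{"wx":0,"wy":-0.005,"wz":0,"x":-2,"y":0,"z":3,"jaw":-0.08},{"wx":0,"wy":-0.005,"wz":0,"x":-2,"y":0,"z":-10,"jaw":-0.08},{"wx":0,"wy":-0.005,"wz":0,"x":-2,"y":0,"z":-60,"jaw":-0.08},{"wx":0,"wy":-0.005,"wz":0,"x":-2,"y":0,"z":-110,"jaw":-0.08}]'
python3 to.py w,.5021,.3073,.10,1.577 w,.5021,.3073,.045,1.577
```

```text
time: 26.82
eef_pos: [0.4694, -0.0392, 0.128]
eef_rot: [3.141, -0.001, -0.039]
ft_force: [0.1, -0.2, 0.1]
width: 0.457
w,.5021,.3073,.10,1.577 [19.3, -347.6, 27.9] [0.001, -0.0, -1.616]
w,.5021,.3073,.045,1.577 [19.3, -347.6, 82.9] [0.001, -0.0, -1.616]
```

```bash
python3 -m jog '[{"wx":0,"wy":0,"wz":-1.616,"x":19,"y":-347.6,"z":10,"jaw":0.4},{"wx":0,"wy":0,"wz":-1.616,"x":19,"y":-347.6,"z":10,"jaw":0.4},{"wx":0,"wy":0,"wz":-1.616,"x":19,"y":-347.6,"z":10,"jaw":0.4},{"wx":0,"wy":0,"wz":-1.616,"x":19,"y":-347.6,"z":10,"jaw":0.4},{"wx":0,"wy":0,"wz":-1.616,"x":19,"y":-347.6,"z":10,"jaw":0.4},{"wx":0,"wy":0,"wz":-1.616,"x":19,"y":-347.6,"z":10,"jaw":0.4},{"wx":0,"wy":0,"wz":-1.616,"x":19,"y":-347.6,"z":10,"jaw":0.4},{"wx":0,"wy":0,"wz":-1.616,"x":19,"y":-347.6,"z":10,"jaw":0.4},{"wx":0,"wy":0,"wz":-1.616,"x":19,"y":-347.6,"z":10,"jaw":0.4},{"wx":0,"wy":0,"wz":-1.616,"x":19,"y":-347.6,"z":50,"jaw":0.4},{"wx":0,"wy":0,"wz":-1.616,"x":19,"y":-347.6,"z":83,"jaw":0.4},{"wx":0,"wy":0,"wz":-1.616,"x":19,"y":-347.6,"z":83,"jaw":0.4}]' 40
python3 to.py w,.5021,.3073,.0085,1.577
python3 - <<'E'
from to import *
snap('top')
for d in manip.masks_of('spoon_1','top'):
    a,b,n=ends(d['region']); A,B=onz(a,'top',.009),onz(b,'top',.009)
    q=Ro.from_euler('z',-cw).apply((A+B)/2-[cx,cy,0]); print(((A+B)/2).round(4),'case',q.round(4),np.round(np.arctan2(*(B-A)[[1,0]]),3),np.linalg.norm(A-B).round(3),n)
E
```

```text
time: 28.32
eef_pos: [0.5003, 0.3065, 0.0429]
eef_rot: [-3.137, 0.003, 1.577]
ft_force: [-0.8, -0.9, 0.6]
width: 0.697
w,.5021,.3073,.0085,1.577 [0.8, 1.9, 34.4] [-0.004, 0.003, 0.0]
[ 0.4687 -0.0413  0.009 ] case [-0.001   0.0072  0.009 ] 3.104 0.183 462
[0.6536 0.2932 0.009 ] case [0.1716 0.3481 0.009 ] -1.732 0.183 449
[ 0.4668 -0.1186  0.009 ] case [-0.0002 -0.0702  0.009 ] 3.118 0.183 507
[0.5026 0.2619 0.009 ] case [0.0219 0.3114 0.009 ] 1.576 0.09 267
```

```bash
sed -i 's/^cx,cy,cw=.*/cx,cy,cw=.4692,-.0495,-.0362/' to.py
python3 -m jog '[{"wx":0,"wy":0.003,"wz":0,"x":0.8,"y":1.9,"z":20,"jaw":0.4},{"wx":0,"wy":0.003,"wz":0,"x":0.8,"y":1.9,"z":30,"jaw":0.4},{"wx":0,"wy":0.003,"wz":0,"x":0.8,"y":1.9,"z":34.5,"jaw":0.4},{"wx":0,"wy":0.003,"wz":0,"x":0.8,"y":1.9,"z":34.5,"jaw":0.3}]' 40
python3 -m jog '[{"wx":0,"wy":0,"wz":0,"x":0,"y":0,"z":0,"jaw":-0.1},{"wx":0,"wy":0,"wz":0,"x":0,"y":0,"z":0,"jaw":-0.6},{"wx":0,"wy":0,"wz":0,"x":0,"y":0,"z":0,"jaw":-0.8},{"wx":0,"wy":0,"wz":0,"x":0,"y":0,"z":0,"jaw":-0.8},{"wx":0,"wy":0,"wz":0,"x":0,"y":0,"z":0,"jaw":-0.8}]' 40
```

```text
time: 28.92
eef_pos: [0.5043, 0.3084, 0.0118]
eef_rot: [3.14, -0.003, 1.577]
ft_force: [-0.8, 0.3, 0.1]
width: 0.65
time: 29.55
eef_pos: [0.5043, 0.3084, 0.0118]
eef_rot: [3.14, -0.003, 1.577]
ft_force: [-0.1, -0.1, 1.1]
width: 0.104
```

```bash
python3 -m jog '[{"wx":0,"wy":0,"wz":0,"x":0,"y":0,"z":-10,"jaw":0.3},{"wx":0,"wy":0,"wz":0,"x":0,"y":-2,"z":-10,"jaw":0.3},{"wx":0,"wy":0,"wz":0,"x":0,"y":-2,"z":-10,"jaw":0.3},{"wx":0,"wy":0,"wz":0,"x":0,"y":-2,"z":-10,"jaw":0.3},{"wx":0,"wy":0,"wz":0,"x":0,"y":-2,"z":-2,"jaw":0.3},{"wx":0,"wy":0,"wz":0,"x":0,"y":-2,"z":5,"jaw":0.3},{"wx":0,"wy":0,"wz":0,"x":0,"y":-2,"z":5,"jaw":0.3}]' 40
```

```text
time: 30.42
eef_pos: [0.5016, 0.3081, 0.0055]
eef_rot: [-3.141, -0.002, 1.577]
ft_force: [0.2, 0.0, 0.7]
width: 0.649
```

```bash
python3 -m jog '[{"wx":0,"wy":0,"wz":0,"x":0,"y":0,"z":-1.5,"jaw":0},{"wx":0,"wy":0,"wz":0,"x":0,"y":0,"z":-1.5,"jaw":-0.6},{"wx":0,"wy":0,"wz":0,"x":0,"y":0,"z":-1.5,"jaw":-0.8},{"wx":0,"wy":0,"wz":0,"x":0,"y":0,"z":-1.5,"jaw":-0.8},{"wx":0,"wy":0,"wz":0,"x":0,"y":0,"z":-1.5,"jaw":-0.8},{"wx":0,"wy":0,"wz":0,"x":0,"y":0,"z":-1.5,"jaw":-0.8}]' 40
python3 -m jog '[{"wx":0,"wy":0,"wz":0,"x":0,"y":0,"z":-5,"jaw":-0.8},{"wx":0,"wy":0,"wz":0,"x":0,"y":0,"z":-30,"jaw":-0.8},{"wx":0,"wy":0,"wz":0,"x":0,"y":0,"z":-80,"jaw":-0.8},{"wx":0,"wy":0,"wz":0,"x":0,"y":0,"z":-120,"jaw":-0.8},{"wx":0,"wy":0,"wz":0,"x":0,"y":0,"z":-120,"jaw":-0.8}]'
python3 to.py c,0,.0485,.13,0 c,0,.0485,.055,0
```

```text
time: 31.18
eef_pos: [0.502, 0.3082, 0.0076]
eef_rot: [3.141, -0.003, 1.577]
ft_force: [0.4, 0.0, 5.2]
width: 0.342
time: 31.8
eef_pos: [0.5034, 0.3087, 0.1316]
eef_rot: [3.135, -0.006, 1.577]
ft_force: [-0.0, 0.9, -1.1]
width: 0.335
c,0,.0485,.13,0 [-309.6, -34.5, -0.4] [0.0, -0.01, 1.614]
c,0,.0485,.055,0 [-310.0, -35.0, 74.6] [0.0, -0.01, 1.614]
```

```bash
python3 -m jog '[{"wx":0,"wy":0,"wz":1.614,"x":-310,"y":-35,"z":0,"jaw":-0.8},{"wx":0,"wy":0,"wz":1.614,"x":-310,"y":-35,"z":0,"jaw":-0.8},{"wx":0,"wy":0,"wz":1.614,"x":-310,"y":-35,"z":0,"jaw":-0.8},{"wx":0,"wy":0,"wz":1.614,"x":-310,"y":-35,"z":0,"jaw":-0.8},{"wx":0,"wy":0,"wz":1.614,"x":-310,"y":-35,"z":0,"jaw":-0.8},{"wx":0,"wy":0,"wz":1.614,"x":-310,"y":-35,"z":0,"jaw":-0.8},{"wx":0,"wy":0,"wz":1.614,"x":-310,"y":-35,"z":0,"jaw":-0.8},{"wx":0,"wy":0,"wz":1.614,"x":-310,"y":-35,"z":0,"jaw":-0.8},{"wx":0,"wy":0,"wz":1.614,"x":-310,"y":-35,"z":0,"jaw":-0.8},{"wx":0,"wy":0,"wz":1.614,"x":-310,"y":-35,"z":0,"jaw":-0.8},{"wx":0,"wy":0,"wz":1.614,"x":-310,"y":-35,"z":40,"jaw":-0.8},{"wx":0,"wy":0,"wz":1.614,"x":-310,"y":-35,"z":70,"jaw":-0.8}]'
python3 -m jog '[{"wx":0,"wy":0,"wz":0,"x":0,"y":0,"z":0,"jaw":-0.8},{"wx":0,"wy":0,"wz":0,"x":0,"y":0,"z":0,"jaw":-0.8}]'
python3 to.py c,0.001,.0485,.014,0
python3 - <<'E'
from to import *
snap('scene');snap('top')
for c in C: print(c,[proj(cw_(x,.0485,.063),c).round().tolist() for x in (-.0935,.0935)],[(np.round(d['uv']).tolist(),[np.round(e).tolist() for e in ends(d['region'])[:2]]) for d in manip.masks_of('spoon_1',c)])
E
```

```text
time: 33.3
eef_pos: [0.47, -0.001, 0.0576]
eef_rot: [-3.136, -0.004, -0.034]
ft_force: [0.9, -0.7, -0.4]
width: 0.338
time: 33.55
eef_pos: [0.4703, -0.001, 0.0583]
eef_rot: [-3.136, -0.005, -0.032]
ft_force: [0.6, -0.4, 0.1]
width: 0.339
c,0.001,.0485,.014,0 [1.4, 0.3, 44.3] [-0.006, -0.005, 0.004]
scene [[[212.0, 259.0]], [[290.0, 222.0]]] [([224.0, 253.0], [[232.0, 252.0], [213.0, 259.0]]), ([269.0, 302.0], [[321.0, 275.0], [246.0, 314.0]]), ([242.0, 279.0], [[299.0, 253.0], [225.0, 288.0]])]
top [[[316.0, 308.0]], [[318.0, 220.0]]] [([318.0, 234.0], [[318.0, 222.0], [318.0, 242.0]]), ([337.0, 229.0], [[334.0, 223.0], [334.0, 244.0]]), ([195.0, 181.0], [[152.0, 177.0], [227.0, 189.0]]), ([364.0, 233.0], [[368.0, 226.0], [367.0, 244.0]]), ([420.0, 256.0], [[280.0, 216.0], [503.0, 316.0]])]
```

Ends agree with the prediction; lower.

```bash
python3 -m jog '[{"wx":-0.006,"wy":-0.005,"wz":-0.004,"x":1.4,"y":0.3,"z":20,"jaw":-0.8},{"wx":-0.006,"wy":-0.005,"wz":-0.004,"x":1.4,"y":0.3,"z":36,"jaw":-0.8},{"wx":-0.006,"wy":-0.005,"wz":-0.004,"x":1.4,"y":0.3,"z":44,"jaw":-0.8},{"wx":-0.006,"wy":-0.005,"wz":-0.004,"x":1.4,"y":0.3,"z":44,"jaw":-0.8},{"wx":-0.006,"wy":-0.005,"wz":-0.004,"x":1.4,"y":0.3,"z":44,"jaw":-0.8}]'; python3 to.py c,0.001,.0485,.0135,0
```

```text
time: 34.38
eef_pos: [0.4729, -0.0012, 0.0154]
eef_rot: [3.141, -0.003, -0.029]
ft_force: [0.6, 0.4, -0.9]
width: 0.339
c,0.001,.0485,.0135,0 [-0.9, -0.1, 1.9] [0.0, -0.003, 0.007]
```

```bash
python3 -m jog '[{"wx":0,"wy":-0.003,"wz":0.007,"x":-1,"y":0,"z":1.5,"jaw":-0.8},{"wx":0,"wy":-0.003,"wz":0.007,"x":-1,"y":0,"z":2,"jaw":-0.8},{"wx":0,"wy":-0.003,"wz":0.007,"x":-1,"y":0,"z":2,"jaw":-0.25},{"wx":0,"wy":-0.003,"wz":0.007,"x":-1,"y":0,"z":2,"jaw":-0.1},{"wx":0,"wy":-0.003,"wz":0.007,"x":-1,"y":0,"z":2,"jaw":-0.1},{"wx":0,"wy":-0.003,"wz":0.007,"x":-1,"y":0,"z":2,"jaw":-0.1},{"wx":0,"wy":0,"wz":0,"x":-1,"y":0,"z":-10,"jaw":-0.1},{"wx":0,"wy":0,"wz":0,"x":-1,"y":0,"z":-60,"jaw":-0.1},{"wx":0,"wy":0,"wz":0,"x":-1,"y":0,"z":-110,"jaw":-0.1}]'
python3 to.py w,.6531,.2929,.10,1.416 w,.6531,.2929,.045,1.416
```

```text
time: 35.5
eef_pos: [0.4713, -0.0011, 0.1274]
eef_rot: [3.141, -0.002, -0.029]
ft_force: [0.9, -0.3, 0.3]
width: 0.453
w,.6531,.2929,.10,1.416 [173.1, -299.2, 27.8] [0.002, -0.002, -1.445]
w,.6531,.2929,.045,1.416 [173.0, -299.2, 82.8] [0.002, -0.002, -1.445]
```

```bash
python3 -m jog '[{"wx":0,"wy":0,"wz":-1.445,"x":173,"y":-299,"z":5,"jaw":0.3},{"wx":0,"wy":0,"wz":-1.445,"x":173,"y":-299,"z":5,"jaw":0.3},{"wx":0,"wy":0,"wz":-1.445,"x":173,"y":-299,"z":5,"jaw":0.3},{"wx":0,"wy":0,"wz":-1.445,"x":173,"y":-299,"z":5,"jaw":0.3},{"wx":0,"wy":0,"wz":-1.445,"x":173,"y":-299,"z":5,"jaw":0.3},{"wx":0,"wy":0,"wz":-1.445,"x":173,"y":-299,"z":5,"jaw":0.3},{"wx":0,"wy":0,"wz":-1.445,"x":173,"y":-299,"z":5,"jaw":0.3},{"wx":0,"wy":0,"wz":-1.445,"x":173,"y":-299,"z":5,"jaw":0.3},{"wx":0,"wy":0,"wz":-1.445,"x":173,"y":-299,"z":50,"jaw":0.3},{"wx":0,"wy":0,"wz":-1.445,"x":173,"y":-299,"z":83,"jaw":0.3},{"wx":0,"wy":0,"wz":-1.445,"x":173,"y":-299,"z":83,"jaw":0.3},{"wx":0,"wy":0,"wz":-1.445,"x":173,"y":-299,"z":83,"jaw":0.3}]' 40
cat > chk.py <<'E'
from to import *
snap('top')
for d in manip.masks_of('spoon_1','top'):
    a,b,n=ends(d['region']); A,B=onz(a,'top',.009),onz(b,'top',.009)
    q=Ro.from_euler('z',-cw).apply((A+B)/2-[cx,cy,0]); print(((A+B)/2).round(4),'case',q.round(4),np.round(np.arctan2(*(B-A)[[1,0]]),3),np.linalg.norm(A-B).round(3),n)
E
python3 chk.py; python3 to.py w,.6531,.2929,.006,1.416
```

```text
time: 37.0
eef_pos: [0.6541, 0.2931, 0.0474]
eef_rot: [3.136, -0.002, 1.416]
ft_force: [0.5, 0.0, 0.7]
width: 0.652
[0.6441 0.238  0.009 ] case [0.1644 0.2937 0.009 ] 1.412 0.071 254
[ 0.4679 -0.1189  0.009 ] case [ 0.0012 -0.0694  0.009 ] 3.108 0.181 430
[ 0.4707 -0.0021  0.009 ] case [-0.0002  0.0475  0.009 ] 3.116 0.183 424
[ 0.3981 -0.0389  0.009 ] case [-0.0714  0.008   0.009 ] 3.125 0.042 193
w,.6531,.2929,.006,1.416 [-0.6, -1.5, 41.9] [0.006, -0.002, 0.0]
```

```bash
python3 -m jog '[{"wx":0.006,"wy":-0.002,"wz":0,"x":-0.6,"y":-1,"z":20,"jaw":0.3},{"wx":0.006,"wy":-0.002,"wz":0,"x":-0.6,"y":-1,"z":36,"jaw":0.3},{"wx":0.006,"wy":-0.002,"wz":0,"x":-0.6,"y":-1,"z":40.5,"jaw":0.3},{"wx":0.006,"wy":-0.002,"wz":0,"x":-0.6,"y":-1,"z":40.5,"jaw":0.3},{"wx":0.006,"wy":-0.002,"wz":0,"x":-0.6,"y":-1,"z":40.5,"jaw":0.3},{"wx":0.006,"wy":-0.002,"wz":0,"x":-0.6,"y":-1,"z":40.5,"jaw":0.3}]' 40
python3 to.py w,.6531,.2929,.007,1.416
```

```text
time: 37.85
eef_pos: [0.6539, 0.293, 0.0082]
eef_rot: [3.14, -0.001, 1.416]
ft_force: [-0.0, -0.1, 0.5]
width: 0.647
w,.6531,.2929,.007,1.416 [-0.2, -0.8, 1.2] [0.001, -0.001, 0.0]
```

```bash
python3 -m jog '[{"wx":0,"wy":0,"wz":0,"x":0,"y":-0.5,"z":1,"jaw":0},{"wx":0,"wy":0,"wz":0,"x":0,"y":-0.5,"z":1.2,"jaw":-0.6},{"wx":0,"wy":0,"wz":0,"x":0,"y":-0.5,"z":1.2,"jaw":-0.8},{"wx":0,"wy":0,"wz":0,"x":0,"y":-0.5,"z":1.2,"jaw":-0.8},{"wx":0,"wy":0,"wz":0,"x":0,"y":-0.5,"z":1.2,"jaw":-0.8},{"wx":0,"wy":0,"wz":0,"x":0,"y":-0.5,"z":1.2,"jaw":-0.8}]' 40
python3 -m jog '[{"wx":0,"wy":0,"wz":0,"x":0,"y":0,"z":-5,"jaw":-0.8},{"wx":0,"wy":0,"wz":0,"x":0,"y":0,"z":-30,"jaw":-0.8},{"wx":0,"wy":0,"wz":0,"x":0,"y":0,"z":-80,"jaw":-0.8},{"wx":0,"wy":0,"wz":0,"x":0,"y":0,"z":-130,"jaw":-0.8},{"wx":0,"wy":0,"wz":0,"x":0,"y":0,"z":-130,"jaw":-0.8}]'
python3 to.py c,0,-.03,.14,0 c,0,-.03,.06,0
```

```text
time: 38.6
eef_pos: [0.6537, 0.2932, 0.0076]
eef_rot: [3.139, -0.001, 1.416]
ft_force: [-0.1, 0.4, 3.9]
width: 0.334
time: 39.22
eef_pos: [0.6553, 0.2938, 0.1439]
eef_rot: [3.131, -0.006, 1.416]
ft_force: [0.6, -0.9, -0.7]
width: 0.339
c,0,-.03,.14,0 [-397.7, -127.5, 0.1] [0.004, -0.013, 1.452]
c,0,-.03,.06,0 [-398.2, -128.3, 80.1] [0.004, -0.013, 1.452]
```

```bash
python3 -m jog '[{"wx":0,"wy":-0.013,"wz":1.452,"x":-398,"y":-128,"z":0,"jaw":-0.8},{"wx":0,"wy":-0.013,"wz":1.452,"x":-398,"y":-128,"z":0,"jaw":-0.8},{"wx":0,"wy":-0.013,"wz":1.452,"x":-398,"y":-128,"z":0,"jaw":-0.8},{"wx":0,"wy":-0.013,"wz":1.452,"x":-398,"y":-128,"z":0,"jaw":-0.8},{"wx":0,"wy":-0.013,"wz":1.452,"x":-398,"y":-128,"z":0,"jaw":-0.8},{"wx":0,"wy":-0.013,"wz":1.452,"x":-398,"y":-128,"z":0,"jaw":-0.8},{"wx":0,"wy":-0.013,"wz":1.452,"x":-398,"y":-128,"z":0,"jaw":-0.8},{"wx":0,"wy":-0.013,"wz":1.452,"x":-398,"y":-128,"z":0,"jaw":-0.8},{"wx":0,"wy":-0.013,"wz":1.452,"x":-398,"y":-128,"z":0,"jaw":-0.8},{"wx":0,"wy":-0.013,"wz":1.452,"x":-398,"y":-128,"z":40,"jaw":-0.8},{"wx":0,"wy":-0.013,"wz":1.452,"x":-398,"y":-128,"z":78,"jaw":-0.8},{"wx":0,"wy":-0.013,"wz":1.452,"x":-398,"y":-128,"z":78,"jaw":-0.8}]'
python3 -m jog '[{"wx":0,"wy":0,"wz":0,"x":0,"y":0,"z":0,"jaw":-0.8},{"wx":0,"wy":0,"wz":0,"x":0,"y":0,"z":0,"jaw":-0.8}]'
python3 to.py c,0,-.0305,.014,0
python3 - <<'E'
from to import *
snap('scene');snap('top')
z=manip.get_state()['eef_pos'][2]
for c in C: print(c,[proj(cw_(x,-.0305,z),c).round().tolist() for x in (-.0935,.0935)],[(np.round(d['uv']).tolist(),[np.round(e).tolist() for e in ends(d['region'])[:2]]) for d in manip.masks_of('spoon_1',c)])
E
```

```text
time: 40.72
eef_pos: [0.4661, -0.0783, 0.0588]
eef_rot: [3.14, 0.005, -0.032]
ft_force: [0.0, -0.1, -0.1]
width: 0.335
time: 40.98
eef_pos: [0.4669, -0.0783, 0.0602]
eef_rot: [3.14, 0.003, -0.031]
ft_force: [0.0, 0.9, 0.2]
width: 0.336
c,0,-.0305,.014,0 [1.3, 1.6, 46.2] [0.002, 0.003, 0.005]
scene [[[233.0, 286.0]], [[312.0, 246.0]]] [([226.0, 269.0], [[260.0, 254.0], [216.0, 275.0]]), ([265.0, 306.0], [[320.0, 275.0], [246.0, 314.0]]), ([248.0, 276.0], [[270.0, 266.0], [232.0, 285.0]])]
top [[[352.0, 309.0]], [[355.0, 222.0]]] [([314.0, 278.0], [[316.0, 223.0], [315.0, 302.0]])]
```

```bash
python3 -m jog '[{"wx":0,"wy":0.003,"wz":0.005,"x":1,"y":1.6,"z":15,"jaw":-0.8},{"wx":0,"wy":0.003,"wz":0.005,"x":1,"y":1.6,"z":32,"jaw":-0.8},{"wx":0,"wy":0.003,"wz":0.005,"x":0,"y":1.6,"z":42,"jaw":-0.8},{"wx":0,"wy":0.003,"wz":0.005,"x":0,"y":1.6,"z":45,"jaw":-0.8},{"wx":0,"wy":0.003,"wz":0.005,"x":0,"y":1.6,"z":45,"jaw":-0.8},{"wx":0,"wy":0.003,"wz":0.005,"x":0,"y":1.6,"z":45,"jaw":-0.8}]'; python3 to.py c,0,-.0305,.0135,0
```

```text
time: 41.92
eef_pos: [0.4668, -0.0802, 0.0151]
eef_rot: [3.14, -0.0, -0.037]
ft_force: [-0.3, 0.4, 0.4]
width: 0.336
c,0,-.0305,.0135,0 [1.3, -0.2, 1.6] [0.002, -0.0, -0.001]
```

```bash
python3 -m jog '[{"wx":0,"wy":0,"wz":0,"x":1,"y":0,"z":1.5,"jaw":-0.8},{"wx":0,"wy":0,"wz":0,"x":1,"y":0,"z":1.8,"jaw":-0.8},{"wx":0,"wy":0,"wz":0,"x":1,"y":0,"z":1.8,"jaw":-0.25},{"wx":0,"wy":0,"wz":0,"x":1,"y":0,"z":1.5,"jaw":-0.12},{"wx":0,"wy":0,"wz":0,"x":1,"y":0,"z":1.5,"jaw":-0.12},{"wx":0,"wy":0,"wz":0,"x":1,"y":0,"z":1.5,"jaw":-0.12},{"wx":0,"wy":0,"wz":0,"x":1,"y":0,"z":-10,"jaw":-0.12},{"wx":0,"wy":0,"wz":0,"x":1,"y":0,"z":-60,"jaw":-0.12},{"wx":0,"wy":0,"wz":0,"x":1,"y":0,"z":-110,"jaw":-0.12}]'
python3 -m jog '[{"wx":0,"wy":0,"wz":0,"x":-60,"y":-250,"z":0,"jaw":-1},{"wx":0,"wy":0,"wz":0,"x":-60,"y":-250,"z":0,"jaw":-1},{"wx":0,"wy":0,"wz":0,"x":-60,"y":-250,"z":0,"jaw":-1},{"wx":0,"wy":0,"wz":0,"x":-60,"y":-250,"z":0,"jaw":-1},{"wx":0,"wy":0,"wz":0,"x":-60,"y":-250,"z":0,"jaw":-1},{"wx":0,"wy":0,"wz":0,"x":-60,"y":-250,"z":0,"jaw":-1}]'
python3 chk.py
python3 - <<'E'
from to import *
report()
f=snap('scene'); g=snap('top')
a=cv2.resize(f[190:340,180:360],(480,400),interpolation=cv2.INTER_CUBIC);b=cv2.resize(g[200:330,270:400],(320,320),interpolation=cv2.INTER_CUBIC)
o=np.zeros((400,800,3),np.uint8);o[:,:480]=a;o[:320,480:]=b
cv2.imwrite('pics/s8.png',o[:,:,::-1])
pv=np.array([.065,.092])
for th in (0,.4,.8,1.1,1.35):
    p=pv+.110*np.array([-np.cos(th),-np.sin(th)])-(.018 if th==0 else .016)*np.array([np.sin(th),-np.cos(th)])
    print(th,p.round(3),go(cw_(*p,.018),np.pi/2+cw))
E
```

```text
time: 43.05
eef_pos: [0.4675, -0.0799, 0.1271]
eef_rot: [3.14, -0.0, -0.037]
ft_force: [1.2, -0.6, -0.1]
width: 0.44
time: 43.8
eef_pos: [0.4169, 0.1722, 0.1271]
eef_rot: [3.14, -0.001, -0.036]
ft_force: [0.7, 0.6, -0.5]
width: 0.001
[ 0.4677 -0.0824  0.009 ] case [-0.0003 -0.0329  0.009 ] 3.112 0.181 470
[ 0.4676 -0.1183  0.009 ] case [ 0.0009 -0.0688  0.009 ] 3.115 0.185 487
[ 0.4696 -0.0423  0.009 ] case [0.0001 0.0072 0.009 ] 3.092 0.181 481
[ 0.4719 -0.0021  0.009 ] case [0.001  0.0475 0.009 ] 3.116 0.186 519
top [ 0.4668 -0.1191  0.009 ] yaw 3.111 L 0.183 | tri [ 0.4667 -0.1187  0.0094] gap 0.0019 480 0.85
top [ 0.4684 -0.0418  0.009 ] yaw 3.099 L 0.183 | tri [ 0.4687 -0.0417  0.0094] gap 0.0008 400 0.8
top [ 0.4696 -0.0017  0.009 ] yaw 3.119 L 0.181 | tri [ 0.4702 -0.0017  0.0104] gap 0.0012 452 0.72
top [ 0.4677 -0.0821  0.009 ] yaw 3.103 L 0.181 | tri [ 0.468  -0.0817  0.0118] gap 0.0024 503 0.72
top [ 0.7037 -0.006   0.009 ] yaw 3.089 L 0.047 | tri [ 0.6638  0.0045 -0.2142] gap 0.3609 306 0.45
0 [-0.045  0.11 ] ([15.4, 108.7, 108.8], [0.002, 0.001, -1.573])
0.4 [-0.043  0.064] ([17.9, 154.8, 108.9], [0.002, 0.001, -1.573])
0.8 [-0.023  0.024] ([37.4, 194.4, 109.0], [0.002, 0.001, -1.573])
1.1 [0.001 0.001] ([61.5, 217.4, 109.0], [0.002, 0.001, -1.573])
1.35 [ 0.025 -0.012] ([85.9, 230.4, 109.0], [0.002, 0.001, -1.573])
```

View pics/s8.png

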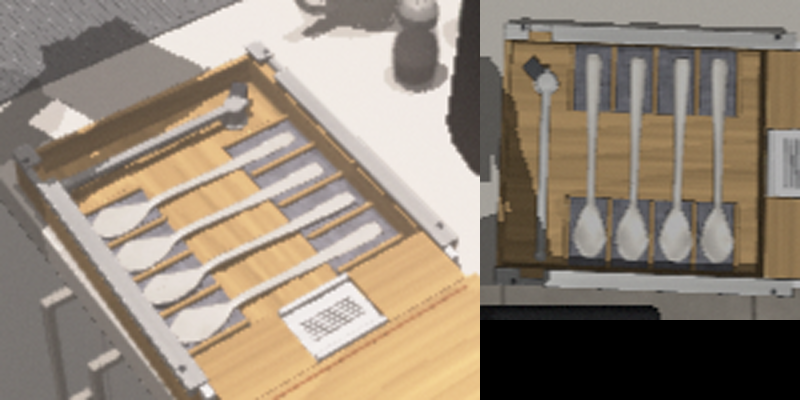

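Run:
```python
from to import *
for k in range(3): print('-'); report()
f=snap('scene'); g=snap('top')
a=cv2.resize(f[220:330,210:330],(440,403),interpolation=cv2.INTER_CUBIC);b=cv2.resize(g[215:315,305:385],(360,450),interpolation=cv2.INTER_CUBIC)
o=np.zeros((450,800,3),np.uint8);o[:403,:440]=a;o[:450,440:]=b
cv2.imwrite('pics/s9.png',o[:,:,::-1])
```

```text
-
top [ 0.4044 -0.1168  0.009 ] yaw 3.068 L 0.058 | tri [ 0.4145 -0.0927  0.1286] gap 0.0875 208 0.86
top [0.4147 0.     0.009 ] yaw 3.122 L 0.067 | tri [ 0.4349 -0.0117  0.0424] gap 0.091 228 0.84
top [ 0.4687 -0.0413  0.009 ] yaw 3.104 L 0.183 | tri [ 0.4688 -0.0412  0.0086] gap 0.0035 434 0.73
top [ 0.4676 -0.0818  0.009 ] yaw 3.106 L 0.181 | tri [ 0.468  -0.0814  0.0119] gap 0.0008 508 0.72
-
top [ 0.5031 -0.0019  0.009 ] yaw 3.12 L 0.119 | tri [ 0.4896  0.0036 -0.0062] gap 0.0565 188 0.82
top [ 0.4657 -0.1186  0.009 ] yaw 3.111 L 0.186 | tri [ 0.4665 -0.1185  0.0104] gap 0.0019 505 0.78
top [ 0.4687 -0.042   0.009 ] yaw 3.104 L 0.184 | tri [ 0.4687 -0.0414  0.0105] gap 0.003 464 0.77
top [ 0.4677 -0.0829  0.009 ] yaw 3.118 L 0.181 | tri [ 0.4678 -0.0821  0.0127] gap 0.002 505 0.65
-
top [ 0.4667 -0.1189  0.009 ] yaw 3.108 L 0.183 | tri [ 0.4675 -0.1189  0.0103] gap 0.0024 520 0.95
top [ 0.4018 -0.0794  0.009 ] yaw 3.108 L 0.049 | tri [ 0.397  -0.0606  0.0807] gap 0.0609 199 0.9
top [ 0.4697 -0.0021  0.009 ] yaw 3.115 L 0.177 | tri [ 0.4768 -0.0102 -0.0265] gap 0.0401 359 0.89
top [ 0.4688 -0.0422  0.009 ] yaw 3.106 L 0.183 | tri [ 0.4687 -0.0417  0.0097] gap 0.0031 492 0.83
```

View pics/s9.png

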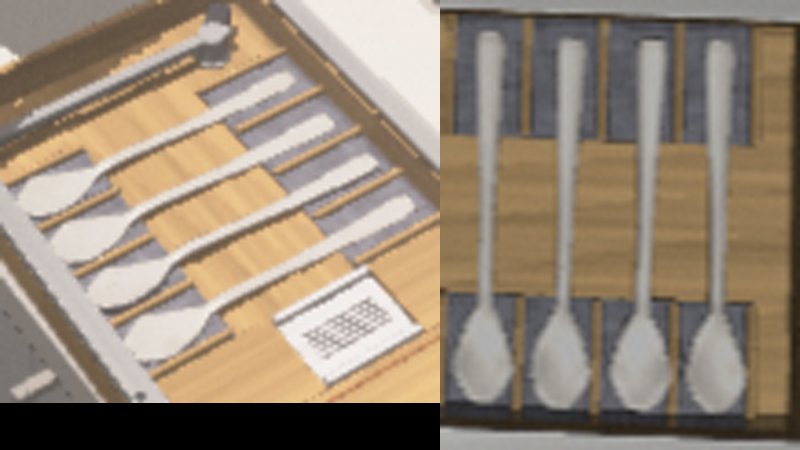

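```bash
python3 to.py c,0,-.029,.06,0 c,0,-.029,.0135,0
```

```text
c,0,-.029,.06,0 [60.6, 248.4, 67.0] [0.002, -0.0, -0.001]
c,0,-.029,.0135,0 [60.6, 248.4, 113.5] [0.002, -0.0, -0.001]
```

```bash
python3 -m jog '[{"wx":0,"wy":0,"wz":0,"x":60.6,"y":248.4,"z":0,"jaw":0.05},{"wx":0,"wy":0,"wz":0,"x":60.6,"y":248.4,"z":0,"jaw":0.05},{"wx":0,"wy":0,"wz":0,"x":60.6,"y":248.4,"z":0,"jaw":0.05},{"wx":0,"wy":0,"wz":0,"x":60.6,"y":248.4,"z":0,"jaw":0.05},{"wx":0,"wy":0,"wz":0,"x":60.6,"y":248.4,"z":20,"jaw":0.05},{"wx":0,"wy":0,"wz":0,"x":60.6,"y":248.4,"z":60,"jaw":0.05},{"wx":0,"wy":0,"wz":0,"x":60.6,"y":248.4,"z":80,"jaw":0.05},{"wx":0,"wy":0,"wz":0,"x":60.6,"y":248.4,"z":80,"jaw":0.05}]' 20
python3 to.py c,0,-.029,.0135,0
```

```text
time: 45.9
eef_pos: [0.467, -0.0782, 0.0456]
eef_rot: [3.14, 0.004, -0.037]
ft_force: [0.2, 0.4, -0.1]
width: 0.529
c,0,-.029,.0135,0 [1.3, 0.2, 32.1] [0.001, 0.004, -0.001]
```

```bash
python3 -m jog '[{"wx":0,"wy":0.004,"wz":0,"x":1,"y":0,"z":15,"jaw":0.05},{"wx":0,"wy":0.004,"wz":0,"x":1,"y":0,"z":28,"jaw":0.05},{"wx":0,"wy":0.004,"wz":0,"x":1,"y":0,"z":32,"jaw":0.05},{"wx":0,"wy":0.004,"wz":0,"x":1,"y":0,"z":32.5,"jaw":0.05},{"wx":0,"wy":0.004,"wz":0,"x":1,"y":0,"z":32.5,"jaw":-0.1},{"wx":0,"wy":0.004,"wz":0,"x":1,"y":0,"z":32.5,"jaw":-0.2},{"wx":0,"wy":0.004,"wz":0,"x":1,"y":0,"z":32.5,"jaw":-0.28},{"wx":0,"wy":0.004,"wz":0,"x":1,"y":0,"z":32.5,"jaw":-0.3},{"wx":0,"wy":0.004,"wz":0,"x":1,"y":0,"z":32.5,"jaw":-0.3},{"wx":0,"wy":0.004,"wz":0,"x":1,"y":0,"z":32.5,"jaw":-0.3}]' 20
python3 -m jog '[{"wx":0,"wy":0,"wz":0,"x":0,"y":0,"z":0,"jaw":-0.1},{"wx":0,"wy":0,"wz":0,"x":0,"y":0,"z":0,"jaw":-0.1},{"wx":0,"wy":0,"wz":0,"x":0,"y":0,"z":-30,"jaw":-0.1},{"wx":0,"wy":0,"wz":0,"x":0,"y":0,"z":-80,"jaw":-0.1},{"wx":0,"wy":0,"wz":0,"x":-60,"y":-250,"z":-110,"jaw":-1},{"wx":0,"wy":0,"wz":0,"x":-60,"y":-250,"z":-110,"jaw":-1},{"wx":0,"wy":0,"wz":0,"x":-60,"y":-250,"z":-110,"jaw":-1},{"wx":0,"wy":0,"wz":0,"x":-60,"y":-250,"z":-110,"jaw":-1},{"wx":0,"wy":0,"wz":0,"x":-60,"y":-250,"z":-110,"jaw":-1},{"wx":0,"wy":0,"wz":0,"x":-60,"y":-250,"z":-110,"jaw":-1}]'
python3 - <<'E'
from to import *
for k in range(3): print('-'); report()
f=snap('scene'); g=snap('top')
a=cv2.resize(f[220:330,210:330],(440,403),interpolation=cv2.INTER_CUBIC);b=cv2.resize(g[215:315,305:385],(360,450),interpolation=cv2.INTER_CUBIC)
o=np.zeros((450,800,3),np.uint8);o[:403,:440]=a;o[:450,440:]=b
cv2.imwrite('pics/s10.png',o[:,:,::-1])
pv=np.array([.065,.092])
for th in (0,.4,.8,1.1,1.35):
    p=pv+.110*np.array([-np.cos(th),-np.sin(th)])-(.018 if th==0 else .016)*np.array([np.sin(th),-np.cos(th)])
    print(th,p.round(3),go(cw_(*p,.018),np.pi/2+cw))
E
```

```text
time: 47.15
eef_pos: [0.4679, -0.0783, 0.0131]
eef_rot: [3.14, -0.0, -0.037]
ft_force: [-0.3, 0.1, -0.8]
width: 0.348
time: 48.4
eef_pos: [0.4171, 0.1739, 0.1226]
eef_rot: [3.14, -0.0, -0.036]
ft_force: [0.3, -0.3, -0.1]
width: -0.0
-
top [ 0.4675 -0.0786  0.009 ] yaw 3.104 L 0.181 | tri [ 0.468  -0.0788  0.0083] gap 0.002 513 0.85
top [ 0.4718 -0.0009  0.009 ] yaw 3.116 L 0.181 | tri [ 0.4721 -0.001   0.0091] gap 0.0022 426 0.84
top [ 0.4687 -0.0417  0.009 ] yaw 3.095 L 0.183 | tri [ 0.4689 -0.0414  0.01  ] gap 0.0027 481 0.73
top [ 0.4668 -0.1189  0.009 ] yaw 3.108 L 0.183 | tri [ 0.4668 -0.1184  0.0105] gap 0.0013 481 0.64
-
top [ 0.4669 -0.1187  0.009 ] yaw 3.107 L 0.183 | tri [ 0.4672 -0.1186  0.0094] gap 0.0021 455 0.69
top [ 0.4683 -0.0413  0.009 ] yaw 3.104 L 0.183 | tri [ 0.4688 -0.0413  0.0089] gap 0.002 457 0.68
top [ 0.4718 -0.0009  0.009 ] yaw 3.116 L 0.181 | tri [ 0.4788 -0.009  -0.0291] gap 0.0388 472 0.65
top [ 0.4665 -0.0797  0.009 ] yaw 3.108 L 0.183 | tri [ 0.4675 -0.0801  0.0096] gap 0.0032 552 0.56
-
top [ 0.4677 -0.0797  0.009 ] yaw 3.108 L 0.181 | tri [ 0.4679 -0.0794  0.0098] gap 0.0014 470 0.95
top [ 0.4677 -0.1189  0.009 ] yaw 3.109 L 0.185 | tri [ 0.4672 -0.1185  0.0082] gap 0.0037 483 0.94
top [ 0.4708 -0.0018  0.009 ] yaw 3.119 L 0.184 | tri [ 0.4714 -0.0018  0.0105] gap 0.0012 490 0.81
top [ 0.4687 -0.0421  0.009 ] yaw 3.1 L 0.183 | tri [ 0.469  -0.0419  0.0102] gap 0.0019 442 0.65
0 [-0.045  0.11 ] ([15.1, 111.2, 104.9], [0.001, 0.001, -1.572])
0.4 [-0.043  0.064] ([17.6, 157.3, 104.9], [0.001, 0.001, -1.572])
0.8 [-0.023  0.024] ([37.1, 196.9, 105.0], [0.001, 0.001, -1.572])
1.1 [0.001 0.001] ([61.1, 219.9, 105.0], [0.001, 0.001, -1.572])
1.35 [ 0.025 -0.012] ([85.5, 232.9, 105.1], [0.001, 0.001, -1.572])
```

View pics/s10.png

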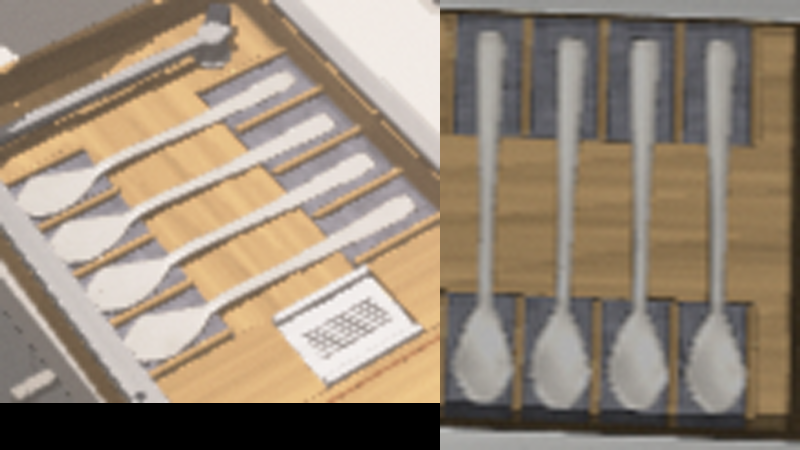

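```bash
python3 -m jog '[{"wx":0,"wy":0,"wz":-1.572,"x":15,"y":111,"z":0,"jaw":-1},{"wx":0,"wy":0,"wz":-1.572,"x":15,"y":111,"z":0,"jaw":-1},{"wx":0,"wy":0,"wz":-1.572,"x":15,"y":111,"z":0,"jaw":-1},{"wx":0,"wy":0,"wz":-1.572,"x":15,"y":111,"z":0,"jaw":-1},{"wx":0,"wy":0,"wz":-1.572,"x":15,"y":111,"z":0,"jaw":-1},{"wx":0,"wy":0,"wz":-1.572,"x":15,"y":111,"z":0,"jaw":-1},{"wx":0,"wy":0,"wz":-1.572,"x":15,"y":111,"z":0,"jaw":-1},{"wx":0,"wy":0,"wz":-1.572,"x":15,"y":111,"z":20,"jaw":-1},{"wx":0,"wy":0,"wz":-1.572,"x":15,"y":111,"z":50,"jaw":-1},{"wx":0,"wy":0,"wz":-1.572,"x":15,"y":111,"z":72,"jaw":-1},{"wx":0,"wy":0,"wz":-1.572,"x":15,"y":111,"z":72,"jaw":-1},{"wx":0,"wy":0,"wz":-1.572,"x":15,"y":111,"z":72,"jaw":-1}]'
python3 to.py c,-.045,.111,.035,1.5708 c,-.045,.111,.018,1.5708
```

```text
time: 50.6
eef_pos: [0.4287, 0.0624, 0.0519]
eef_rot: [3.14, 0.001, 1.535]
ft_force: [-0.7, 0.2, 0.1]
width: 0.003
c,-.045,.111,.035,1.5708 [0.7, -0.5, 16.9] [0.002, 0.001, 0.0]
c,-.045,.111,.018,1.5708 [0.7, -0.6, 33.9] [0.002, 0.001, 0.0]
```

```bash
python3 -m jog '[{"wx":0,"wy":0,"wz":0,"x":0.7,"y":-0.5,"z":12,"jaw":-1},{"wx":0,"wy":0,"wz":0,"x":0.7,"y":-0.5,"z":22,"jaw":-1},{"wx":0,"wy":0,"wz":0,"x":0.7,"y":-0.5,"z":30,"jaw":-1},{"wx":0,"wy":0,"wz":0,"x":0.7,"y":-0.5,"z":33,"jaw":-1},{"wx":0,"wy":0,"wz":0,"x":0.7,"y":-0.5,"z":33,"jaw":-1}]'
python3 - <<'E'
from to import *
pv=np.array([.065,.092])
for th in (.2,.4,.6,.8,.95,1.1,1.25,1.4,1.45):
    p=pv+.110*np.array([-np.cos(th),-np.sin(th)])-(.016)*np.array([np.sin(th),-np.cos(th)])
    print(th,p.round(3),go(cw_(*p,.018),np.pi/2+cw)[0])
E
```

```text
time: 51.22
eef_pos: [0.4282, 0.063, 0.0187]
eef_rot: [3.14, 0.001, 1.535]
ft_force: [-1.1, 0.3, 0.1]
width: -0.001
0.2 [-0.046  0.086] [-25.1, -0.9, 0.7]
0.4 [-0.043  0.064] [-47.0, 2.5, 0.8]
0.6 [-0.035  0.043] [-67.9, 10.2, 0.8]
0.8 [-0.023  0.024] [-86.7, 21.9, 0.8]
0.95 [-0.012  0.012] [-99.1, 33.1, 0.9]
1.1 [0.001 0.001] [-109.7, 45.9, 0.9]
1.25 [ 0.015 -0.007] [-118.3, 60.2, 0.9]
1.4 [ 0.031 -0.014] [-124.6, 75.6, 0.9]
1.45 [ 0.036 -0.015] [-126.2, 80.9, 1.0]
```

```bash
python3 -m jog '[{"wx":0,"wy":0,"wz":0,"x":-12,"y":0,"z":0.5,"jaw":-1},{"wx":0,"wy":0,"wz":0,"x":-25,"y":0,"z":0.5,"jaw":-1},{"wx":0,"wy":0,"wz":0,"x":-47,"y":2.5,"z":0.5,"jaw":-1},{"wx":0,"wy":0,"wz":0,"x":-68,"y":10,"z":0.5,"jaw":-1},{"wx":0,"wy":0,"wz":0,"x":-87,"y":22,"z":0.5,"jaw":-1},{"wx":0,"wy":0,"wz":0,"x":-99,"y":33,"z":0.5,"jaw":-1},{"wx":0,"wy":0,"wz":0,"x":-110,"y":46,"z":0.5,"jaw":-1},{"wx":0,"wy":0,"wz":0,"x":-118,"y":60,"z":0.5,"jaw":-1},{"wx":0,"wy":0,"wz":0,"x":-125,"y":76,"z":0.5,"jaw":-1},{"wx":0,"wy":0,"wz":0,"x":-127,"y":83,"z":0.5,"jaw":-1},{"wx":0,"wy":0,"wz":0,"x":-127,"y":83,"z":0.5,"jaw":-1}]'
python3 -m jog '[{"wx":0,"wy":0,"wz":0,"x":0,"y":-10,"z":-2,"jaw":-1},{"wx":0,"wy":0,"wz":0,"x":0,"y":-20,"z":-40,"jaw":-1},{"wx":0,"wy":0,"wz":0,"x":0,"y":-20,"z":-90,"jaw":-1},{"wx":0,"wy":0,"wz":0,"x":250,"y":-120,"z":-100,"jaw":-1},{"wx":0,"wy":0,"wz":0,"x":250,"y":-120,"z":-100,"jaw":-1},{"wx":0,"wy":0,"wz":0,"x":250,"y":-120,"z":-100,"jaw":-1},{"wx":0,"wy":0,"wz":0,"x":250,"y":-120,"z":-100,"jaw":-1},{"wx":0,"wy":0,"wz":0,"x":250,"y":-120,"z":-100,"jaw":-1}]'
python3 - <<'E'
from to import *
report()
f=snap('scene'); g=snap('top')
for c in C: print(c,proj(cw_(.065,-.0655,.024),c),[(np.round(d['uv'],1).tolist(),round(d['score'],2)) for d in manip.pinpoint('holddown_tip',c)])
a=cv2.resize(f[190:340,180:360],(480,400),interpolation=cv2.INTER_CUBIC);b=cv2.resize(g[200:330,270:400],(320,320),interpolation=cv2.INTER_CUBIC)
o=np.zeros((400,800,3),np.uint8);o[:,:480]=a;o[:320,480:]=b
cv2.imwrite('pics/s11.png',o[:,:,::-1])
E
python3 to.py c,0,-.134,.1,1.5708 c,0,-.134,.029,1.5708
```

```text
time: 52.6
eef_pos: [0.5064, -0.0674, 0.0183]
eef_rot: [3.141, 0.001, 1.534]
ft_force: [-0.7, -0.3, 0.5]
width: 0.003
time: 53.6
eef_pos: [0.3933, 0.1892, 0.1181]
eef_rot: [3.14, 0.001, 1.538]
ft_force: [1.3, -0.1, -0.1]
width: 0.0
top [ 0.4544 -0.0014  0.009 ] yaw 3.118 L 0.146 | tri [ 0.4548 -0.0016  0.0096] gap 0.0035 267 0.9
top [ 0.4234 -0.1173  0.009 ] yaw 3.095 L 0.092 | tri [ 0.4289 -0.1092  0.0572] gap 0.0471 261 0.9
top [ 0.4516 -0.0412  0.009 ] yaw 3.097 L 0.149 | tri [ 0.4464 -0.0326  0.0444] gap 0.0347 374 0.75
top [ 0.4536 -0.0794  0.009 ] yaw 3.101 L 0.153 | tri [ 0.4538 -0.0791  0.0101] gap 0.0019 410 0.65
scene [[310.24802346 274.15361561]] [([311.5, 275.3], 0.68), ([334.0, 220.6], 0.67), ([282.7, 296.8], 0.64)]
top [[367.0014401  235.96280308]] [([367.0, 235.7], 0.5)]
c,0,-.134,.1,1.5708 [-366.5, 82.6, 18.4] [0.001, 0.001, -0.002]
c,0,-.134,.029,1.5708 [-366.4, 82.6, 89.4] [0.001, 0.001, -0.002]
```

View pics/s11.png

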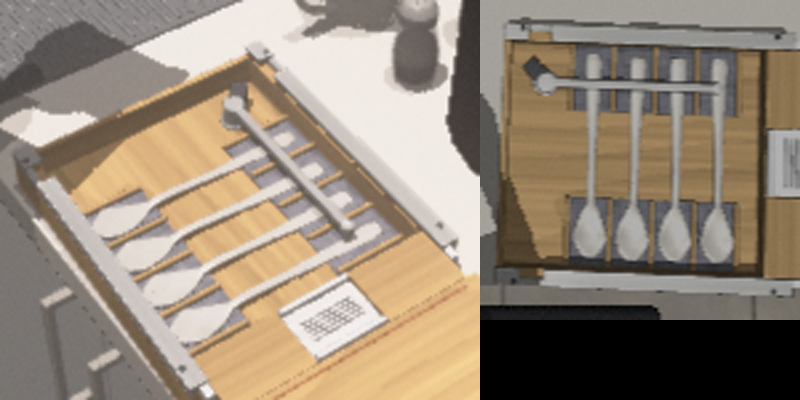

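```bash
python3 -m jog '[{"wx":0,"wy":0,"wz":0,"x":-366.5,"y":82.6,"z":10,"jaw":-1},{"wx":0,"wy":0,"wz":0,"x":-366.5,"y":82.6,"z":10,"jaw":-1},{"wx":0,"wy":0,"wz":0,"x":-366.5,"y":82.6,"z":10,"jaw":-1},{"wx":0,"wy":0,"wz":0,"x":-366.5,"y":82.6,"z":10,"jaw":-1},{"wx":0,"wy":0,"wz":0,"x":-366.5,"y":82.6,"z":10,"jaw":-1},{"wx":0,"wy":0,"wz":0,"x":-366.5,"y":82.6,"z":10,"jaw":-1},{"wx":0,"wy":0,"wz":0,"x":-366.5,"y":82.6,"z":10,"jaw":-1},{"wx":0,"wy":0,"wz":0,"x":-366.5,"y":82.6,"z":40,"jaw":-1},{"wx":0,"wy":0,"wz":0,"x":-366.5,"y":82.6,"z":65,"jaw":-1},{"wx":0,"wy":0,"wz":0,"x":-366.5,"y":82.6,"z":65,"jaw":-1},{"wx":0,"wy":0,"wz":0,"x":-366.5,"y":82.6,"z":65,"jaw":-1}]'
python3 to.py c,0,-.134,.030,1.5708
```

```text
time: 55.38
eef_pos: [0.4648, -0.1835, 0.0546]
eef_rot: [3.139, 0.002, 1.533]
ft_force: [0.3, -0.9, -0.0]
width: 0.001
c,0,-.134,.030,1.5708 [0.1, -0.5, 24.6] [0.002, 0.002, -0.002]
```

```bash
python3 -m jog '[{"wx":0,"wy":0,"wz":0,"x":0,"y":-0.5,"z":15,"jaw":-1},{"wx":0,"wy":0,"wz":0,"x":0,"y":-0.5,"z":24,"jaw":-1},{"wx":0,"wy":0,"wz":0,"x":0,"y":-0.5,"z":25,"jaw":-1},{"wx":0,"wy":0,"wz":0,"x":6,"y":-0.5,"z":25,"jaw":-1},{"wx":0,"wy":0,"wz":0,"x":15,"y":-0.5,"z":25,"jaw":-1},{"wx":0,"wy":0,"wz":0,"x":30,"y":-0.5,"z":25,"jaw":-1},{"wx":0,"wy":0,"wz":0,"x":45,"y":-0.5,"z":25,"jaw":-1},{"wx":0,"wy":0,"wz":0,"x":60,"y":-0.5,"z":25,"jaw":-1},{"wx":0,"wy":0,"wz":0,"x":75,"y":-0.5,"z":25,"jaw":-1},{"wx":0,"wy":0,"wz":0,"x":90,"y":-0.5,"z":25,"jaw":-1},{"wx":0,"wy":0,"wz":0,"x":105,"y":-0.5,"z":25,"jaw":-1},{"wx":0,"wy":0,"wz":0,"x":120,"y":-0.5,"z":25,"jaw":-1}]'
python3 to.py c,0,.095,.030,1.5708 c,0,.108,.030,1.5708
```

```text
time: 56.88
eef_pos: [0.4686, -0.0636, 0.0296]
eef_rot: [3.14, 0.003, 1.533]
ft_force: [-3.5, -1.9, 6.3]
width: -0.001
c,0,.095,.030,1.5708 [109.1, -0.2, -0.7] [0.001, 0.003, -0.002]
c,0,.108,.030,1.5708 [122.1, -0.2, -0.8] [0.001, 0.003, -0.002]
```

```bash
python3 -m jog '[{"wx":0,"wy":0,"wz":0,"x":20,"y":0,"z":1.5,"jaw":-1},{"wx":0,"wy":0,"wz":0,"x":40,"y":0,"z":1.5,"jaw":-1},{"wx":0,"wy":0,"wz":0,"x":60,"y":0,"z":1.5,"jaw":-1},{"wx":0,"wy":0,"wz":0,"x":80,"y":0,"z":1.5,"jaw":-1},{"wx":0,"wy":0,"wz":0,"x":95,"y":0,"z":1.5,"jaw":-1},{"wx":0,"wy":0,"wz":0,"x":108,"y":0,"z":1.5,"jaw":-1},{"wx":0,"wy":0,"wz":0,"x":116,"y":0,"z":1.5,"jaw":-1},{"wx":0,"wy":0,"wz":0,"x":121,"y":0,"z":1.5,"jaw":-1},{"wx":0,"wy":0,"wz":0,"x":124,"y":0,"z":1.5,"jaw":-1},{"wx":0,"wy":0,"wz":0,"x":124,"y":0,"z":1.5,"jaw":-1},{"wx":0,"wy":0,"wz":0,"x":124,"y":0,"z":1.5,"jaw":-1}]'
python3 to.py c,0,.109,.030,1.5708
```

```text
time: 58.25
eef_pos: [0.4742, 0.0599, 0.0285]
eef_rot: [3.138, 0.004, 1.532]
ft_force: [-0.3, -2.9, 6.7]
width: 0.001
c,0,.109,.030,1.5708 [-0.5, -1.0, -1.5] [0.003, 0.004, -0.002]
```

Push on in 2 mm steps until the stop.

```bash
python3 -m jog '[{"wx":0,"wy":0,"wz":0,"x":2,"y":0,"z":0,"jaw":-1},{"wx":0,"wy":0,"wz":0,"x":3,"y":0,"z":0,"jaw":-1},{"wx":0,"wy":0,"wz":0,"x":3,"y":0,"z":0,"jaw":-1}]'
```

```text
time: 58.62
eef_pos: [0.4748, 0.0616, 0.0291]
eef_rot: [3.137, 0.006, 1.532]
ft_force: [-1.7, -6.8, 5.5]
width: 0.003
```

```bash
python3 -m jog '[{"wx":0,"wy":0,"wz":0,"x":2,"y":0,"z":0,"jaw":-1},{"wx":0,"wy":0,"wz":0,"x":3,"y":0,"z":0,"jaw":-1},{"wx":0,"wy":0,"wz":0,"x":3,"y":0,"z":0,"jaw":-1}]'
python3 -m jog '[{"wx":0,"wy":0,"wz":0,"x":-5,"y":0,"z":-3,"jaw":-1},{"wx":0,"wy":0,"wz":0,"x":-6,"y":0,"z":-20,"jaw":-1},{"wx":0,"wy":0,"wz":0,"x":-6,"y":0,"z":-70,"jaw":-1},{"wx":0,"wy":0,"wz":0,"x":150,"y":-120,"z":-120,"jaw":-1},{"wx":0,"wy":0,"wz":0,"x":150,"y":-120,"z":-120,"jaw":-1},{"wx":0,"wy":0,"wz":0,"x":150,"y":-120,"z":-120,"jaw":-1},{"wx":0,"wy":0,"wz":0,"x":150,"y":-120,"z":-120,"jaw":-1},{"wx":0,"wy":0,"wz":0,"x":150,"y":-120,"z":-120,"jaw":-1}]'
python3 - <<'E'
from to import *
f=snap('scene'); g=snap('top')
for t in ('tab_pad','mug','pepper'):
    U={c:manip.pinpoint(t,c) for c in C}; print(t,[(np.round(d['uv']).tolist(),round(d['score'],2)) for c in C for d in U[c]])
    if all(U.values()): print(tri(U['scene'][0]['uv'],U['top'][0]['uv']))
print([proj(cw_(0,.1,.035),c) for c in C])
a=cv2.resize(f[190:340,180:360],(480,400),interpolation=cv2.INTER_CUBIC);b=cv2.resize(g[130:330,260:420],(320,400),interpolation=cv2.INTER_CUBIC)
o=np.zeros((400,800,3),np.uint8);o[:,:480]=a;o[:,480:]=b
cv2.imwrite('pics/s12.png',o[:,:,::-1])
E
```

```text
time: 59.0
eef_pos: [0.4749, 0.0618, 0.0292]
eef_rot: [3.138, 0.012, 1.532]
ft_force: [-2.5, -13.9, 5.4]
width: -0.002
time: 60.0
eef_pos: [0.3604, 0.2184, 0.1475]
eef_rot: [3.136, 0.012, 1.534]
ft_force: [-0.1, -0.5, -0.3]
width: 0.005
tab_pad [([240.0, 238.0], 0.71), ([291.0, 262.0], 0.95)]
(array([0.47374433, 0.0539767 , 0.01961666]), np.float64(0.0014709468616230462))
mug [([309.0, 192.0], 0.69), ([273.0, 163.0], 0.83)]
(array([0.7026338 , 0.09721989, 0.00831912]), np.float64(0.001020254360376817))
pepper [([334.0, 217.0], 0.83), ([308.0, 190.0], 0.48), ([313.0, 164.0], 0.8)]
(array([ 0.70050159,  0.00196248, -0.00172518]), np.float64(0.0008838635572891837))
[array([[240.37080985, 234.57395078]]), array([[292.84266882, 262.0334099 ]])]
```

View pics/s12.png

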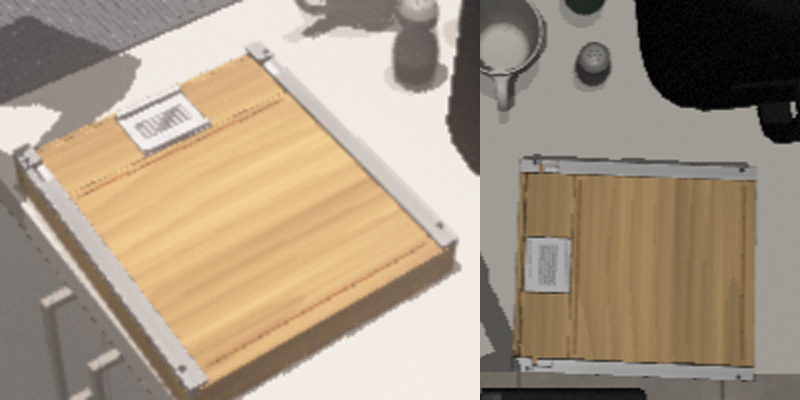

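```bash
python3 - <<'E'
from to import *
a=cv2.imread('pics/scene0.png',0); fr=snap('scene','scene13'); b=cv2.cvtColor(fr,cv2.COLOR_RGB2GRAY)
def sh(x0,x1,y0,y1):
    S=4;t=cv2.resize(a[y0:y1,x0:x1],None,fx=S,fy=S,interpolation=2);m=6
    w=cv2.resize(b[y0-m:y1+m,x0-m:x1+m],None,fx=S,fy=S,interpolation=2)
    r=cv2.matchTemplate(w,t,cv2.TM_CCOEFF_NORMED);_,v,_,l=cv2.minMaxLoc(r);return l[0]/S-m,l[1]/S-m,round(v,3)
print('tab',sh(224,259,222,248),'cover',sh(230,330,240,330),'far end',sh(240,340,270,328),'rail',sh(272,300,205,230))
print('1mm in y:',proj(cw_(0,.101,.035),'scene')-proj(cw_(0,.1,.035),'scene'),'1mm down',proj(cw_(0,.1,.034),'scene')-proj(cw_(0,.1,.035),'scene'))
o=np.hstack([cv2.resize(x[215:255,215:265],(400,320),interpolation=2) for x in (cv2.imread('pics/scene0.png'),cv2.imread('pics/scene13.png'))])
cv2.imwrite('pics/cmp.png',o)
E
python3 to.py c,0,.1,.1,1.5708
```

```text
tab (0.5, 1.0, 0.851) cover (0.5, 0.75, 0.945) far end (0.5, 0.75, 0.937) rail (0.25, 0.25, 0.958)
1mm in y: [[-0.2387548 -0.2754745]] 1mm down [[0.021031  0.3256286]]
c,0,.1,.1,1.5708 [-161.7, 118.6, 49.2] [0.004, 0.012, -0.004]
```

View pics/cmp.png

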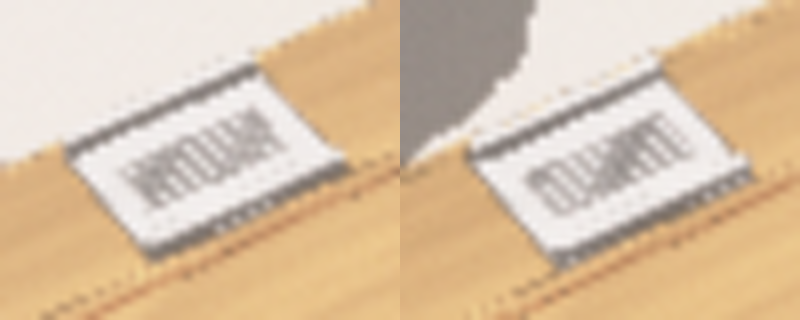

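```bash
python3 -m jog '[{"wx":0,"wy":0.012,"wz":0,"x":-161,"y":118.6,"z":10,"jaw":-1},{"wx":0,"wy":0.012,"wz":0,"x":-161,"y":118.6,"z":10,"jaw":-1},{"wx":0,"wy":0.012,"wz":0,"x":-161,"y":118.6,"z":10,"jaw":-1},{"wx":0,"wy":0.012,"wz":0,"x":-161,"y":118.6,"z":40,"jaw":-1},{"wx":0,"wy":0.012,"wz":0,"x":-161,"y":118.6,"z":80,"jaw":-1},{"wx":0,"wy":0.012,"wz":0,"x":-161,"y":118.6,"z":97,"jaw":-1},{"wx":0,"wy":0.012,"wz":0,"x":-161,"y":118.6,"z":97,"jaw":-1},{"wx":0,"wy":0.012,"wz":0,"x":-161,"y":118.6,"z":97,"jaw":-1}]'
python3 to.py c,0,.101,.0355,1.5708
```

```text
time: 61.45
eef_pos: [0.474, 0.0508, 0.0538]
eef_rot: [3.135, 0.0, 1.531]
ft_force: [0.3, 0.3, -0.9]
width: -0.003
c,0,.101,.0355,1.5708 [0.6, -1.3, 18.3] [0.006, 0.0, -0.004]
```

```bash
python3 -m jog '[{"wx":0,"wy":0,"wz":0,"x":0,"y":0,"z":10,"jaw":-1},{"wx":0,"wy":0,"wz":0,"x":0,"y":0,"z":17,"jaw":-1},{"wx":0,"wy":0,"wz":0,"x":0,"y":0,"z":18.5,"jaw":-1},{"wx":0,"wy":0,"wz":0,"x":0,"y":0,"z":18.5,"jaw":-1},{"wx":0,"wy":0,"wz":0,"x":0,"y":0,"z":18.5,"jaw":-1}]'
python3 -m jog '[{"wx":0,"wy":0,"wz":0,"x":0,"y":0,"z":1.0,"jaw":-1},{"wx":0,"wy":0,"wz":0,"x":0,"y":0,"z":1.5,"jaw":-1},{"wx":0,"wy":0,"wz":0,"x":0,"y":0,"z":1.5,"jaw":-1}]'
```

```text
time: 62.08
eef_pos: [0.4743, 0.0508, 0.0355]
eef_rot: [3.135, 0.0, 1.531]
ft_force: [0.2, 0.5, 0.4]
width: 0.004
time: 62.45
eef_pos: [0.4745, 0.0508, 0.0343]
eef_rot: [3.134, 0.0, 1.531]
ft_force: [-0.2, -0.3, 3.6]
width: -0.003
```

```bash
python3 -m jog '[{"wx":0,"wy":0,"wz":0,"x":0,"y":0,"z":-15,"jaw":-1},{"wx":0,"wy":0,"wz":0,"x":0,"y":0,"z":-70,"jaw":-1},{"wx":0,"wy":0,"wz":0,"x":0,"y":0,"z":-120,"jaw":-1},{"wx":0,"wy":0,"wz":0,"x":150,"y":-100,"z":-130,"jaw":-1},{"wx":0,"wy":0,"wz":0,"x":150,"y":-100,"z":-130,"jaw":-1},{"wx":0,"wy":0,"wz":0,"x":150,"y":-100,"z":-130,"jaw":-1},{"wx":0,"wy":0,"wz":0,"x":150,"y":-100,"z":-130,"jaw":-1},{"wx":0,"wy":0,"wz":0,"x":150,"y":-100,"z":-130,"jaw":-1},{"wx":0,"wy":0,"wz":0,"x":150,"y":-100,"z":-130,"jaw":-1}]'
python3 -c "
from to import *
g=snap('top');a=cv2.imread('pics/top0.png',0);b=cv2.cvtColor(g,cv2.COLOR_RGB2GRAY)
S=8;m=4
for n,(x0,x1,y0,y1) in dict(tab=(278,308,244,280),cover=(300,400,222,305)).items():
    t=cv2.resize(a[y0:y1,x0:x1],None,fx=S,fy=S,interpolation=2);w=cv2.resize(b[y0-m:y1+m,x0-m:x1+m],None,fx=S,fy=S,interpolation=2)
    _,v,_,l=cv2.minMaxLoc(cv2.matchTemplate(w,t,cv2.TM_CCOEFF_NORMED));print(n,l[0]/S-m,l[1]/S-m,v)
print(manip.hand_in())"
```

```text
time: 63.58
eef_pos: [0.3801, 0.2039, 0.1636]
eef_rot: [3.134, 0.0, 1.529]
ft_force: [0.0, 1.1, -0.7]
width: -0.003
tab 1.0 0.0 0.9055306315422058
cover 1.25 0.125 0.9463287591934204
the job is handed in; nothing more can be done
None
```

All four spoons are in their own slots with the hold-down arm across them. The cover is closed and its tab is up. I handed the job in at about 64 s, and `manip.hand_in()` gave no verdict.

- **Opening:** I pressed the tab and slid the cover to its stop (17.6 N). The hold-down arm was lying across the slots, so I swung it to its parked position.
- **Spoons:** One spoon was knocked aside on the mat early on, and I located it again before picking it up. One grasp closed above its spoon, so I redid it lower. The spoon in slot 3 first rode up on a rib, about 2.5 mm too high. I nudged it across and it seated.
- **Before the arm was swung over:** All four spoons measured within about 3 mm of the slot middle in x and were parallel to within 0.03 rad. They stood at seated height.
- **Hold-down arm:** Both cameras showed its tip within about 2 pixels of the clamped position.
- **Cover and tab:** I pushed the cover to a hard stop (13.9 N, no further movement). A light press on the tab met contact at about 35 mm and 3.6 N at 34.3 mm, so the tab was up.
- **Mug and pepper shaker:** Both measured within about 5 mm of where they started, which is about the measuring error.

**Checks that disagreed:**
- **Cover position:** The last top picture puts the cover 1.0 to 1.25 pixels (about 2.5 mm) towards open compared with the start. The scene picture suggests 1 to 1.5 mm. Both are within the 3 mm lock play and the 4 mm limit, but not exactly zero.
- **Tab height:** One triangulated reading came out low (20 mm). I put it down to network error, because the press contradicted it.

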